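Fit a clean filter cassette into the push-push bay of a fume extractor

TASK

Fit the clean filter cassette, the one with white pleats, into the fume extractor: draw it out of the storage rack, where it was put away nose outwards, set it down and take it by its handle, slide it nose first into the extractor's bay and press it fully home against the stop, then let go so that it springs back a little and stays held by the push-push catch. Leave the used cassette with black pleats in the rack and do not disturb the other things on the bench.

Things in the scene. Friction and masses are not known exactly. Their poses are not given: they have to be found in the camera images.
- clean_filter: Clean filter cassette: blue frame, white pleats, 0.3 kg, 200 mm long. Origin: centre of its underside; x axis toward the nose, z up. Body x -55 to 55, 92 wide (too wide to grip), 32 high; aluminium nose lug x 55 to 97, black handle x -103 to -55, both 32 wide, z 10 to 32. Starts in a rack slot, handle hidden inside, nose lug and 36 to 49 mm of body out.
- used_filter: Used filter cassette: same size, shape and axes as the clean one but with black pleats, in the other slot of the rack. Leave it there.
- clean_filter_handle (a point): Middle of the clean cassette's black ribbed handle: x = -79, 21 mm above its underside. The axes are the cassette's. Grip it here (32 mm across) to slide it into the bay.
- clean_filter_nose (a point): Middle of the clean cassette's silvery nose lug: x = +76, 21 mm above its underside. The axes are the cassette's. Grip it here (32 mm across) to draw it out of the rack; the lug goes into the bay, so not for fitting.
- rack: Green sheet steel rack, fixed, 204 wide, 130 deep, 43 high: two roofed slots side by side, open only in front. Origin: on the bench under the middle of its open front; x axis points into the slots, y along the front. Slot centres y = -50 and +50, each 96 wide inside, floor 3 mm above the bench. Cassettes slide straight out toward -x.
- bay: Fume extractor, fixed: grey bay 124 wide, 47 high, with a hood 118 high (to the rim 148) over x = 75 to 168. Origin: on the bench under the middle of the bay's open mouth; x axis points into the bay, z up. Floor 5 mm above the bench, running out before the mouth as a sill 108 wide to x = -75 (ramp to -99); roof underside 41; lead-ins narrow from 109 mm at the mouth to guides 94.4 apart at x = 20.
- bay_mouth (a point): Middle of the bay's mouth on the floor of the bay (5 mm above the bay's origin); axes of the bay. A rigid stop ends the push with the cassette's origin 45 mm past the mouth, its body still 10 mm out; held by the catch, its origin is 28 mm past the mouth, its body 27 mm out and the handle beyond.
- ejector (a joint): Orange sprung pusher inside the bay, metres pushed in, 0 when free. It meets the nose lug when the cassette's origin is 7 mm short of the mouth and pushes back with 2 N rising to 6 N. Press to the stop (10 N or so; at least 42 mm past the mouth) and let it come back: it is caught at 0.035. Pressed too little, or fully a second time, it drives the cassette out again.
- spray_can: Standing aerosol can with red cap, 59 mm across, 200 high, beside the extractor's bay; leave it standing. Origin: centre of its base.
- steel_cup: Standing steel cup, 65 mm across, 64 high, near the way into the bay; leave it. Origin: centre of its base.
- gel_tin: Standing round tin with a black lid, 66 mm across, 54 high, near the rack; leave it. Origin: centre of its base.
- tape_measure: Standing yellow tape measure, 33 x 81 x 64 high, near the rack; leave it. Origin: centre of its base.
There are look-alikes about, which are no part of the job. Of the things that look like the spray_can, take the one that is nearest to the robot's base at the start.

How it is judged:
By the outcome, as a careful person would: the job done as asked, in the order asked, and still so for the second after the job is handed in, with the robot touching nothing.
It also fails if it takes over 61 s, if anything falls off the work surface, if the arm or the gripper's body presses on something with over 40 N, if the wrist force passes 120 N, or if a joint passes its speed limit or range.

ROBOT

A 7-joint arm with a two-finger parallel gripper is mounted at the origin on a cart in front of the work surface, level with it; the furniture and walls round the work are solid. World frame = base frame: x ahead of the robot, y to its left, z up, the work surface at z = 0. Lengths are in m, angles in degrees, forces in N, time in s.
With the tool pointing down it reaches from about 0.4 to 0.85 m from the base axis. Payload 4.5 kg.
Tool frame: the origin (TCP) lies between the finger pads; the fingertips stand ahead of it and the grasp point (between the pads) lies 11 mm behind it (ctrl.finger_overhang is the y of the fingertips in the tool frame, in m); y points along the fingers, z is the direction in which the jaws open and shut, and the axes are right-handed (so a half turn about y gives the same grasp; the last joint's range is limited). The gripper opens to 85 mm and grips with 20 to 120 N. Pads are 22 mm wide; open, the fingers measure 114 mm over their backs; the gripper's body (76 mm by 85 mm) begins 54 mm behind the grasp point. The pads swing forward as they close: fully open they stand 13 mm farther back than shut.
Start: joints at [72.181, 39.483, -11.15, 89.685, 9.013, 51.709, -12.324], TCP at [0.211, -0.588, 0.239] pointing down, gripper open.
Joint ranges: [-172.22, 172.22], [-26.19, 119.32], [-84.43, 86.54], [7.71, 146.69], [-57.33, 237.33], [2.42, 119.75], [-152.13, 152.13]. Speed limits (degrees/s): [147.25, 147.25, 180, 180, 180, 180, 180].

INTERFACE

Orientations are given as [roll, pitch, yaw] about the fixed x, y, z axes, in that order (R = Rz(yaw) Ry(pitch) Rx(roll)).
In Python, from bench import ctrl gives the robot as it stands. The module is installed in compiled form; this text tells all that it offers.
- The arm moves only by the tool drive_tool, never from a script. Its argument "moves" is a list of rows, each a list of 5 numbers: the shift along the tool's x, y, z in m, then the turn about the tool's y in rad, then the gripper's target within -1 to 1 (shut at 1, half-way at 0, fully open at -1). In form: [[x, y, z, yaw, gripper], ...]. A call has 1 to 20 rows; each row shifts and turns the commanded pose from where the row before left it, along the tool's axes as they then stand; what a row does not reach is not made up. A row lasts 1/8 s, in which the tool goes at most 62.5 mm and 10.7 degrees, less where a joint would pass 70% of its speed; a pose out of reach is approached as far as the arm can. A call with a gripper value outside its range is refused whole. The fingers move at their own pace and stop on an object; "newtons" is the grip in N (left out, the last holds). Time passes only in rows, so rows that do not move let the fingers close. It gives the time, the measured TCP pose, the force and the opening at its end, in the units of the state.
- ctrl.get_obs(): the state, without advancing time (a new reading comes with each control period).
- ctrl.camera(name): name is "scene" or "top"; returns a dict with "color" (420x560x3 uint8, red, green, blue), "vfov" (degrees; the focal length in pixels is half the picture's height over the tangent of half this angle, whatever the lens; pixels are square), "cx", "cy" (the principal point, pixels), "k1" (the pictures are not rectified: a ray, as slopes to the right and down, at radius r is drawn at 1 + k1 r^2 times it, then the intrinsics apply), "position" and "orientation" of the camera in the world. Camera axes: x right, y down, z forward; pixel columns grow to the right and rows downward; lengths in m; the calibration is good to about 2 mm. A picture is of the moment at which its call begins. There is no depth.
- ctrl.close_job(): hands the job in, once; it reports no verdict.
The state is a dict: "time": time; "joints": joint angles; "joint_vel": joint speeds; "tau": joint torques, N m; "tool_pos": TCP position; "eef_rot": TCP orientation; "wrist_force": force on the tool from outside, world axes, zero at the start; "ft_torque": the same for the moment, N m; "grip_width": opening from 0.0 (shut) to 1.0 (fully open).
Only numpy, scipy, OpenCV 4.12 (cv2) and the standard library are available. Lean on these libraries where they do the work, as an engineer would, in place of code of your own. Each camera call takes 0.05 s, during which the arm holds its last target.

## Working session

There is one attempt and no reset: what is moved stays moved. The work goes in short steps, Python scripts to look and compute and a tool call to move; the robot and the scene stay as the last step left them, time stands still between calls to the robot, and variables do not carry over. Pictures are saved under pics/ and viewed, and the job is handed in when it is done.

Besides the shell and the picture viewer there is one more tool, called as name(argument=value, ...), one argument or row to a line, values as JSON. drive_tool: Moves the arm, as the interface text tells. Its arguments: {"type":"object","properties":{"moves":{"type":"array"},"newtons":{"type":"number"}},"required":["moves"]}

```bash
mkdir -p pics; ls
python3 - <<'E'
from bench import ctrl
import cv2
print(ctrl.get_obs()); print(ctrl.finger_overhang)
for n in ("scene","top"):
    c=ctrl.camera(n); cv2.imwrite(f"pics/{n}0.png",c["color"][:,:,::-1])
    print(n,{k:v for k,v in c.items() if k!="color"})
E
```

```text
pics
{'time': 0.0, 'joints': array([ 72.18424816,  39.5345216 , -11.14429523,  89.74365259,
         9.0140279 ,  51.70926284, -12.324339  ]), 'joint_vel': array([-0.0494697 ,  0.08587646,  0.02114781,  0.02751634,  0.04957055,
       -0.02295017,  0.05411266]), 'tau': array([ 3.56634564e-04, -5.39596438e+01, -1.26744960e+00, -1.58542478e+01,
        8.81688553e-03,  9.39960242e-03, -1.49993639e-05]), 'tool_pos': array([ 0.21095496, -0.58766097,  0.23847489]), 'eef_rot': array([-9.01050717e+01, -8.87128643e-03, -1.60242520e+02]), 'wrist_force': array([ 0.46739981, -0.01038091, -0.22097719]), 'ft_torque': array([0.01612306, 0.01137224, 0.04683858]), 'grip_width': 0.9974305102002533}
0.008
scene {'vfov': 48.914389229639085, 'cx': 287.7108669181687, 'cy': 204.92410951387637, 'k1': 0.037600086405288016, 'position': array([-0.14260058,  0.65915193,  0.5338731 ]), 'orientation': array([-114.82202297,   -1.48665749, -132.60441702])}
top {'vfov': 53.84408234072086, 'cx': 270.97336918522745, 'cy': 213.86517440294347, 'k1': -0.09461494929107396, 'position': array([ 0.39221475, -0.07634291,  1.22972936]), 'orientation': array([-1.69466527e+02, -1.64039021e-01, -9.00766225e+01])}
```

View pics/scene0.png

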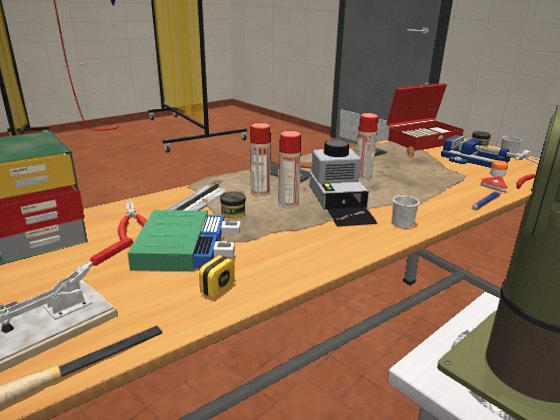

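View pics/top0.png

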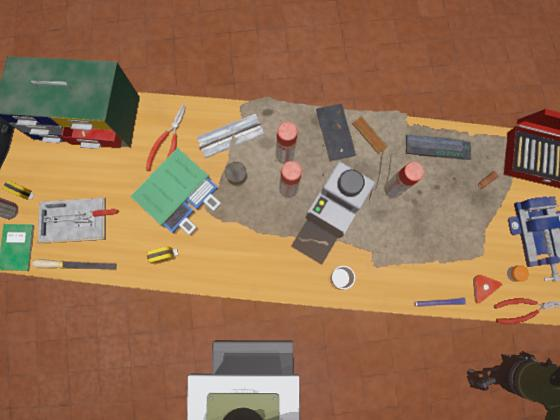

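```bash
cat > h.py <<'E'
import numpy as np, cv2
from scipy.spatial.transform import Rotation as Ro
def cam(n,name=None):
    from bench import ctrl
    c=ctrl.camera(n)
    if name: cv2.imwrite(f"pics/{name}.png",c["color"][:,:,::-1])
    np.save(f"pics/{n}_last.npy",c,allow_pickle=True)
    return c
def last(n): return np.load(f"pics/{n}_last.npy",allow_pickle=True).item()
def K(c):
    f=210/np.tan(np.radians(c["vfov"]/2))
    return np.array([[f,0,c["cx"]],[0,f,c["cy"]],[0,0,1]]),np.array([c["k1"],0,0,0,0.])
def ray(c,uv):
    k,d=K(c)
    s=cv2.undistortPointsIter(np.array([[uv]],float),k,d,None,None,(3,100,1e-10))[0,0]
    R=Ro.from_euler('xyz',c["orientation"],degrees=True).as_matrix()
    return R@np.array([s[0],s[1],1])
def onz(c,uv,z):
    r=ray(c,uv); p=c["position"]; return p+r*(z-p[2])/r[2]
def proj(c,P):
    k,d=K(c)
    R=Ro.from_euler('xyz',c["orientation"],degrees=True).as_matrix()
    P=np.atleast_2d(P)
    q=(P-c["position"])@R
    return cv2.projectPoints(q.reshape(-1,1,3),np.zeros(3),np.zeros(3),k,d)[0][:,0]
def crop(c,x0,y0,x1,y1,s,name):
    im=cv2.resize(c["color"][y0:y1,x0:x1,::-1],None,fx=s,fy=s,interpolation=cv2.INTER_CUBIC)
    for u in range((x0+9)//10*10,x1,10):
        cv2.line(im,(int((u-x0+.5)*s),0),(int((u-x0+.5)*s),6 if u%50 else 14),(255,0,255),1)
        if u%20==0: cv2.putText(im,str(u),(int((u-x0+.5)*s)-10,26),0,.4,(255,0,255),1)
    for v in range((y0+9)//10*10,y1,10):
        cv2.line(im,(0,int((v-y0+.5)*s)),(6 if v%50 else 14,int((v-y0+.5)*s)),(255,0,255),1)
        if v%20==0: cv2.putText(im,str(v),(8,int((v-y0+.5)*s)+4),0,.4,(255,0,255),1)
    cv2.imwrite(f"pics/{name}.png",im)
E
python3 - <<'E'
from h import *
t=cam("top"); s=cam("scene")
crop(t,120,140,240,240,6.5,"t_rack"); crop(t,280,150,380,290,4.2,"t_bay")
crop(s,120,180,270,310,4.6,"s_rack"); crop(s,240,110,430,240,4.2,"s_bay")
E
```

```text
(no output)
```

View pics/t_rack.png

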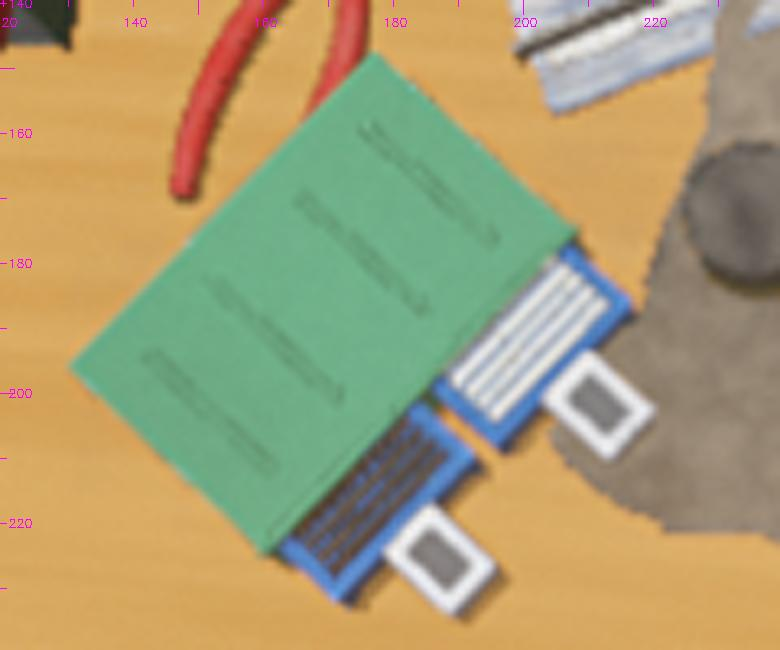

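View pics/t_bay.png

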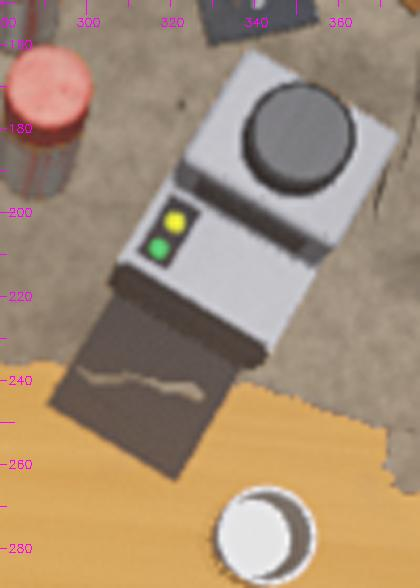

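View pics/s_rack.png

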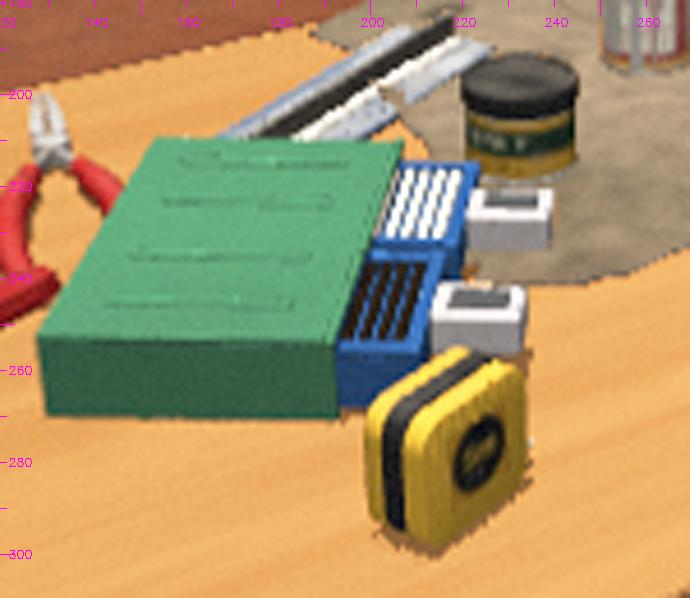

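View pics/s_bay.png

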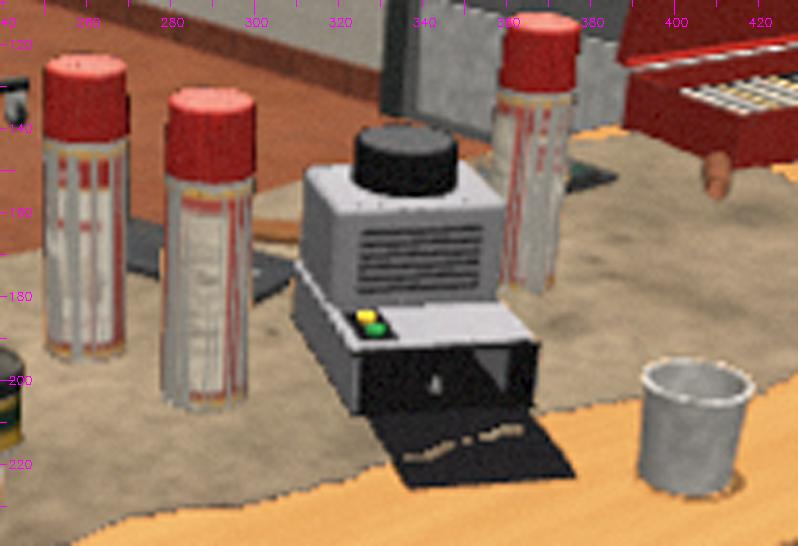

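```bash
cat > fit.py <<'E'
from h import *
from scipy.optimize import least_squares
t=last("top"); s=last("scene")
def px(l,x0,y0,sc): return [(x0+a/sc-.5,y0+b/sc-.5) for a,b in l]
def fit(obs,g):
    # obs: list (cam, localpts, pix); pose x,y,yaw
    def P(p,L):
        R=Ro.from_euler('z',p[2]).as_matrix(); return np.array(L)@R.T+[p[0],p[1],0]
    f=lambda p: np.concatenate([(proj(c,P(p,L))-np.array(q)).ravel() for c,L,q in obs])
    r=least_squares(f,g,loss='soft_l1'); 
    return r.x,f(r.x).reshape(-1,2)
if __name__=="__main__":
    np.set_printoptions(precision=4,suppress=True)
    a,b=.102,.130
    r,res=fit([(t,[(b,-a,.043),(0,-a,.043),(b,a,.043),(0,a,.043)],px([(375,52),(578,232),(70,367),(268,553)],120,140,6.5)),
     (s,[(b,-a,.043),(0,-a,.043),(b,a,.043),(0,a,.043),(0,a,0),(b,a,0)],px([(152,140),(403,142),(38,338),(338,338),(340,418),(48,416)],120,180,4.6))],[.4,.2,.8])
    print("rack",r[:2],np.degrees(r[2]));print(res)
    z=.035;w=.016
    c,res=fit([(t,[(.055,w,z),(.097,w,z),(.097,-w,z),(.055,-w,z),(.055,.046,z),(.055,-.046,z)],px([(593,350),(655,407),(610,460),(540,400),(632,303),(500,450)],120,140,6.5)),
      (s,[(.055,w,z),(.097,w,z),(.097,-w,z)],px([(468,190),(553,190),(553,222)],120,180,4.6))],[.4,.2,r[2]+np.pi])
    print("clean",c[:2],np.degrees(c[2]));print(res)
    d=c[:2]-r[:2]; print("clean in rack",d@[np.cos(r[2]),np.sin(r[2])],d@[-np.sin(r[2]),np.cos(r[2])])
    a=.062
    v,res=fit([(t,[(0,a,.047),(0,-a,.047),(-.099,.054,0),(-.099,-.054,0),(.168,a,.118),(.168,-a,.118),(.075,a,.118),(.075,-a,.118)],px([(120,263),(268,345),(48,405),(178,480),(250,50),(398,135),(183,160),(330,245)],280,150,4.2)),
      (s,[(0,a,.047),(0,-a,.047),(-.099,.054,0),(-.099,-.054,0),(0,a,0)],px([(355,348),(538,342),(412,490),(577,477),(352,412)],240,110,4.2))],[.4,-.1,-.5])
    print("bay",v[:2],np.degrees(v[2]));print(res)
    for n,q,zz in (("cup",(262.,537.),.064),):
        print(n,onz(t,px([(266,535)],280,150,4.2)[0],zz))
    print("gel",onz(t,px([(755,210)],120,140,6.5)[0],.054))
    print("can near bay",onz(t,px([(48,88)],280,150,4.2)[0],.2))
    for u in [(287,132),(413,172)]: print("can",onz(t,u,.2))
    for u in [(152,255),(172,250),(162,255)]: print("tape",onz(t,u,.064))
    np.save("poses.npy",np.array([r,c,v]))
E
python3 fit.py
```

```text
rack [0.6564 0.1734] 48.32008141473216
[[ 0.3944 -0.4552]
 [ 0.194  -0.7902]
 [-0.0234  0.217 ]
 [ 0.3087  0.3494]
 [ 0.3268 -0.4454]
 [-0.3574 -0.0099]
 [-0.0787 -0.2946]
 [-0.5755  0.4707]
 [ 0.2114  0.9581]
 [ 0.1861  0.7509]]
clean [0.7001 0.153 ] 229.5170170506664
[[-0.6381 -0.0147]
 [ 0.3444  0.1736]
 [ 0.0617  0.1052]
 [ 0.31    0.3098]
 [ 0.0804 -0.2483]
 [-0.3262  0.1824]
 [ 0.6482 -0.1188]
 [-0.0754 -0.0103]
 [-0.8695 -0.7334]]
clean in rack 0.013777749242427074 -0.04620358416216289
bay [ 0.5818 -0.2375] -31.042111950066037
[[-1.2704  1.1772]
 [ 0.5045  3.3555]
 [ 0.1924 -0.432 ]
 [ 0.5702  0.3278]
 [-0.2755 -2.9747]
 [ 2.9732 -1.1724]
 [-0.5284 -1.7742]
 [ 3.4339  0.5658]
 [-0.1562  1.6306]
 [ 0.4213  0.4638]
 [-1.1368  0.3095]
 [ 0.0995  0.4688]
 [-0.465   2.3362]]
cup [ 0.4291 -0.2812  0.064 ]
gel [0.7372 0.0241 0.054 ]
can near bay [ 0.6979 -0.1313  0.2   ]
can [ 0.8035 -0.1222  0.2   ]
can [ 0.6948 -0.4514  0.2   ]
tape [0.4905 0.2578 0.064 ]
tape [0.5049 0.2009 0.064 ]
tape [0.4906 0.229  0.064 ]
```

```bash
cat > ov.py <<'E'
from fit import *
def overlay(c,v,segs,box,sc,name):
    x0,y0,x1,y1=box
    im=cv2.resize(c["color"][y0:y1,x0:x1,::-1],None,fx=sc,fy=sc,interpolation=cv2.INTER_CUBIC)
    R=Ro.from_euler('z',v[2]).as_matrix()
    for A,B in segs:
        q=proj(c,np.array([A,B])@R.T+[v[0],v[1],0]); q=((q-[x0,y0]+.5)*sc).astype(int)
        cv2.line(im,tuple(map(int,q[0])),tuple(map(int,q[1])),(0,0,255),1)
    cv2.imwrite(f"pics/{name}.png",im)
def loop(P): return [(P[i],P[(i+1)%len(P)]) for i in range(len(P))]
def bayseg():
    a=.062
    return loop([(0,a,.047),(0,-a,.047),(.168,-a,.047),(.168,a,.047)])+loop([(0,a,0),(0,-a,0),(.168,-a,0),(.168,a,0)])+loop([(.075,a,.118),(.075,-a,.118),(.168,-a,.118),(.168,a,.118)])+loop([(0,.054,.005),(0,-.054,.005),(-.075,-.054,.005),(-.099,-.054,0),(-.099,.054,0),(-.075,.054,.005)])
E
python3 - <<'E'
from ov import *
np.set_printoptions(precision=4,suppress=True)
a=.062
v,res=fit([(t,[(0,a,.047),(0,-a,.047),(-.099,.054,0),(-.099,-.054,0)],px([(120,263),(268,348),(48,405),(178,480)],280,150,4.2)),
      (s,[(0,a,.047),(0,-a,.047),(-.099,.054,0),(-.099,-.054,0)],px([(355,348),(538,342),(412,490),(577,477)],240,110,4.2))],[.4,-.1,-.5])
print(v[:2],np.degrees(v[2]));print(res)
overlay(t,v,bayseg(),(270,150,400,290),5,"ovt");overlay(s,v,bayseg(),(290,110,420,240),5,"ovs")
E
```

```text
[ 0.5836 -0.2382] -30.497160862676843
[[-1.1277  0.7293]
 [ 0.8369  1.8379]
 [ 0.6205 -0.7366]
 [ 1.1662 -0.2805]
 [-0.4059  1.435 ]
 [-0.0207  0.105 ]
 [-1.0642  0.0297]
 [-0.0283  0.0164]]
```

View pics/ovt.png

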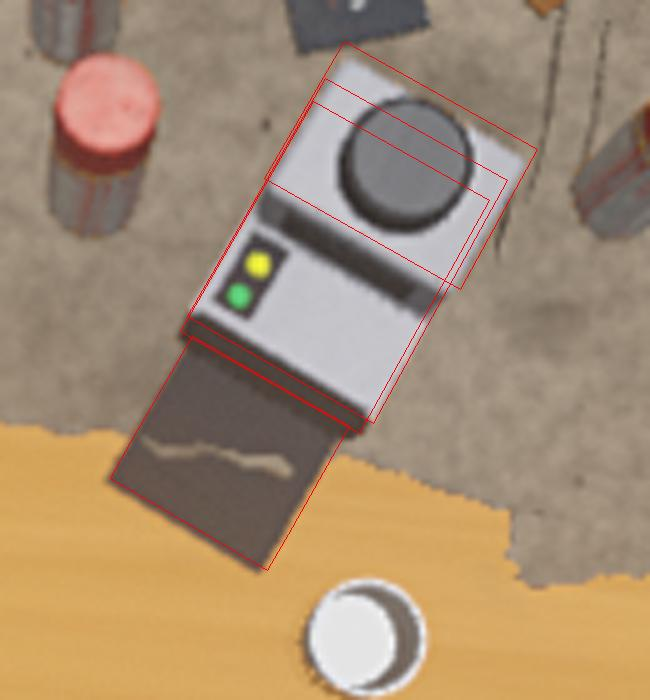

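View pics/ovs.png

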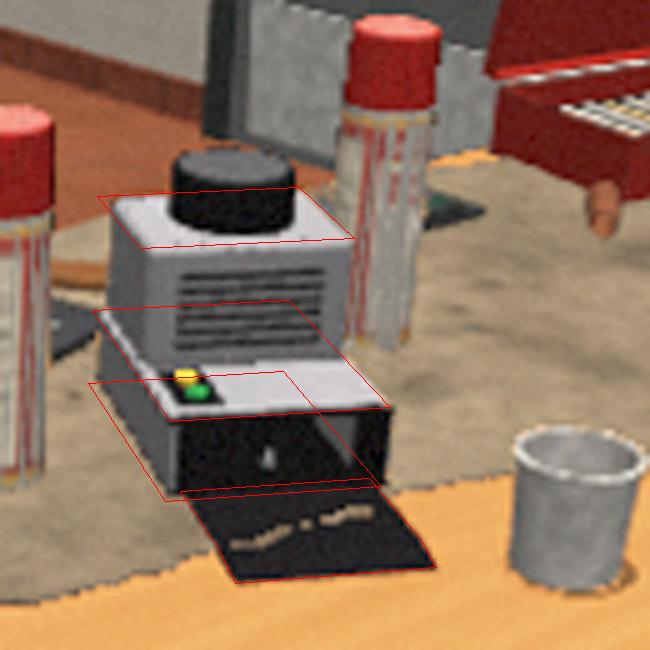

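```bash
cat > go.py <<'E'
import numpy as np,sys
from bench import ctrl
def go(x,y,z,yaw):
    o=ctrl.get_obs(); p=o["tool_pos"]; w=o["eef_rot"][2]
    dy=(yaw-w+180)%360-180
    d=np.array([x,y,z])-p
    def loc(a):
        a=np.radians(a); return np.round([d@[np.cos(a),np.sin(a),0],-d[2],d@[-np.sin(a),np.cos(a),0]],4)
    print("t",o["time"],"pos",p.round(4),"rot",o["eef_rot"].round(2),"w",o["grip_width"].round(3),"F",o["wrist_force"].round(1))
    print("joints",o["joints"].round(1))
    print("turn rad",round(-np.radians(dy),4),"shift after turn",loc(yaw),"shift before turn",loc(w))
if __name__=="__main__": go(*map(float,sys.argv[1:]))
E
python3 go.py 0.6507 0.0952 0.22 -131
```

```text
Traceback (most recent call last):
  File "go.py", line 12, in <module>
    if __name__=="__main__": go(*map(float,sys.argv[1:]))
                             ~~^^^^^^^^^^^^^^^^^^^^^^^^^^
  File "go.py", line 9, in go
    print("t",o["time"],"pos",p.round(4),"rot",o["eef_rot"].round(2),"w",o["grip_width"].round(3),"F",o["wrist_force"].round(1))
                                                                         ^^^^^^^^^^^^^^^^^^^^^
AttributeError: 'float' object has no attribute 'round'
```

```bash
sed -i 's/o\["grip_width"\].round(3)/round(o["grip_width"],3)/' go.py; python3 go.py 0.6507 0.0952 0.22 -131
```

```text
t 0.2 pos [ 0.2111 -0.5879  0.2388] rot [ -90.06   -0.   -160.24] w 1.003 F [-0.7 -0.1  0.1]
joints [ 72.2  39.5 -11.1  89.7   9.   51.7 -12.3]
turn rad -0.5104 shift after turn [-0.8039  0.0188 -0.1163] shift before turn [-0.6446  0.0188 -0.4943]
```

Candidates for the cassette, in top-camera pixels: white pleats at (203,190) and black pleats at (180,217). The close crop confirms the white-pleated one is at (203,190), with its lug at (212,202). Look-alike cans are at (290,172), (287,132) and (413,172). The nearest to the base is (290,172), about 0.71 m away.

drive_tool(
  moves=[
    [0,0,0,-0.125,-0.4],
    [0,0,0,-0.125,-0.4],
    [0,0,0,-0.13,-0.4],
    [0,0,0,-0.13,-0.4],
    [-0.05,0,-0.0073,0,-0.4],
    [-0.05,0,-0.0073,0,-0.4],
    [-0.05,0,-0.0073,0,-0.4],
    [-0.05,0,-0.0073,0,-0.4],
    [-0.05,0,-0.0073,0,-0.4],
    [-0.05,0,-0.0073,0,-0.4],
    [-0.05,0,-0.0073,0,-0.4],
    [-0.05,0,-0.0073,0,-0.4],
  ],
  newtons=60,
)

```text
time: 1.7
tool_pos: [0.4305, -0.2467, 0.2393]
eef_rot: [-90.0, -0.0, -131.0]
wrist_force: [0.6, 0.6, -0.3]
grip_width: 0.702
```

```bash
python3 go.py 0.6507 0.0952 0.22 -131
```

```text
t 1.7 pos [ 0.4305 -0.2467  0.2393] rot [ -89.98   -0.   -131.03] w 0.702 F [ 0.6  0.6 -0.3]
joints [ 36.   30.5 -17.8 111.3  13.9  40.2 -31.2]
turn rad -0.0006 shift after turn [-0.4025  0.0193 -0.0582] shift before turn [-0.4025  0.0193 -0.0584]
```

drive_tool(
  moves=[
    [-0.05,0,-0.0073,0,-0.4],
    [-0.05,0,-0.0073,0,-0.4],
    [-0.05,0,-0.0073,0,-0.4],
    [-0.05,0,-0.0073,0,-0.4],
    [-0.05,0,-0.0073,0,-0.4],
    [-0.05,0.01,-0.0073,0,-0.4],
    [-0.05,0.01,-0.0073,0,-0.4],
    [-0.0525,0,-0.0073,0,-0.4],
    [0,0,0,0,-0.4],
  ],
)

```text
time: 2.82
tool_pos: [0.6508, 0.1005, 0.2187]
eef_rot: [-90.1, 0.2, -130.6]
wrist_force: [0.5, -0.5, -0.6]
grip_width: 0.7
```

```bash
python3 go.py 0.6507 0.0952 0.12 -131
python3 - <<'E'
from h import *
t=cam("top"); s=cam("scene")
crop(t,150,130,250,230,6,"t1");crop(s,150,120,280,270,5,"s1")
E
```

```text
t 2.825 pos [0.6508 0.1005 0.2187] rot [ -90.14    0.25 -130.62] w 0.7 F [ 0.5 -0.5 -0.6]
joints [ -5.   43.6 -14.7  84.6  12.3  53.2 -63.8]
turn rad 0.0067 shift after turn [0.0041 0.0987 0.0034] shift before turn [0.0041 0.0987 0.0034]
```

View pics/t1.png

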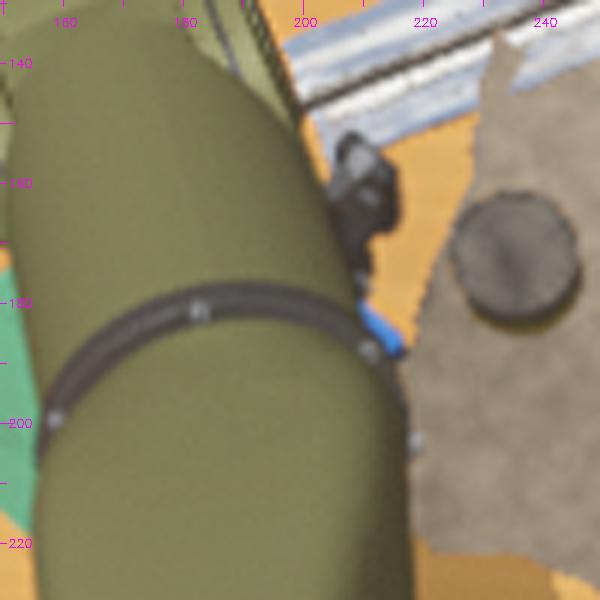

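View pics/s1.png

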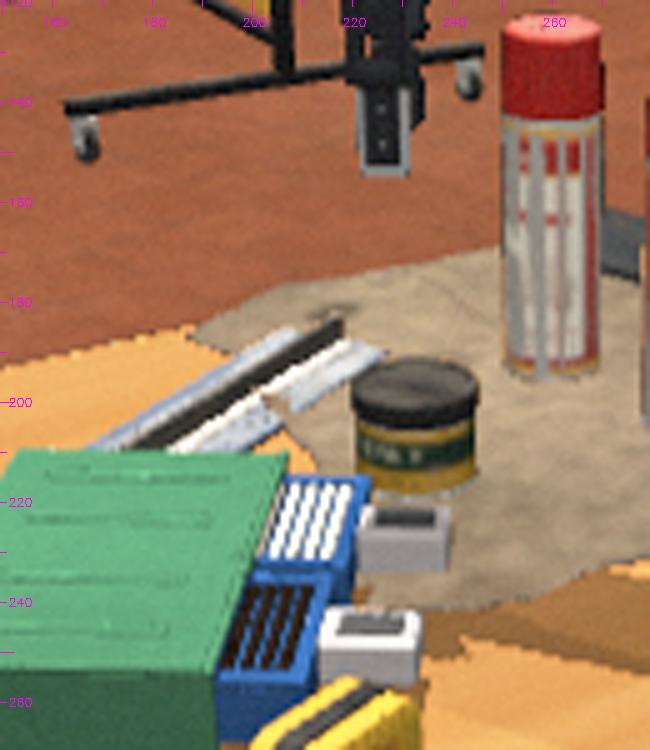

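drive_tool(
  moves=[
    [0.004,0.04,0.0034,0.007,-0.4],
    [0,0.05,0,0,-0.4],
    [0,0.04,0,0,-0.4],
    [0,0,0,0,-0.4],
  ],
)

```text
time: 3.42
tool_pos: [0.6468, 0.0858, 0.0865]
eef_rot: [-90.2, -0.4, -131.5]
wrist_force: [0.0, -0.3, 1.4]
grip_width: 0.699
```

```bash
python3 go.py 0.6507 0.0952 0.016 -131
python3 - <<'E'
from h import *
from bench import ctrl
s=cam("scene")
crop(s,150,120,280,270,5,"s2")
o=ctrl.get_obs();a=np.radians(o["eef_rot"][2]);p=o["tool_pos"];z=np.array([-np.sin(a),np.cos(a),0])
for w in (-.03,.03): print(proj(s,p+z*w-[0,0,.0]))
E
```

```text
t 3.425 pos [0.6468 0.0858 0.0865] rot [ -90.2    -0.41 -131.53] w 0.699 F [ 0.  -0.3  1.4]
joints [ -5.3  52.9 -12.   90.4  15.4  38.8 -66.4]
turn rad -0.0092 shift after turn [-0.0097  0.0705 -0.0032] shift before turn [-0.0096  0.0705 -0.0033]
[[231.94564622 207.77785742]]
[[234.24572879 196.98239808]]
```

View pics/s2.png

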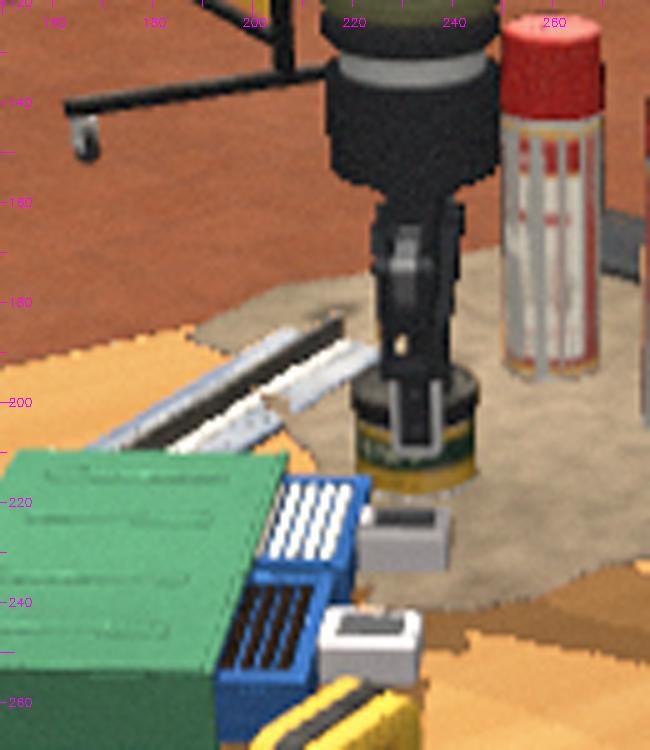

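drive_tool(
  moves=[
    [0,0,0,0,-0.4],
    [0,0,0,0,-0.4],
  ],
)

```text
time: 3.72
tool_pos: [0.6512, 0.0886, 0.0914]
eef_rot: [-89.9, 0.2, -131.4]
wrist_force: [-0.5, -0.1, -0.1]
grip_width: 0.698
```

```bash
python3 go.py 0.6507 0.0952 0.016 -131
```

```text
t 3.725 pos [0.6512 0.0886 0.0914] rot [ -89.87    0.16 -131.45] w 0.698 F [-0.5 -0.1 -0.1]
joints [ -5.4  52.6 -12.1  90.1  15.4  38.8 -66.4]
turn rad -0.0078 shift after turn [-0.0047  0.0754 -0.0047] shift before turn [-0.0046  0.0754 -0.0047]
```

drive_tool(
  moves=[
    [-0.0045,0.02,-0.0045,-0.007,-0.4],
    [0,0.02,0,0,-0.4],
    [0,0.015,0,0,-0.4],
    [0,0.01,0,0,-0.4],
    [0,0.005,0,0,-0.4],
    [0,0,0,0,-0.4],
    [0,0,0,0,-0.4],
  ],
)

```text
time: 4.6
tool_pos: [0.6499, 0.095, 0.0199]
eef_rot: [-90.0, 0.1, -131.0]
wrist_force: [0.6, 0.0, 0.2]
grip_width: 0.696
```

```bash
python3 go.py 0.6507 0.0952 0.016 -131
python3 - <<'E'
from h import *
s=cam("scene")
crop(s,150,120,280,270,5,"s3")
E
```

```text
t 4.6 pos [0.6499 0.095  0.0199] rot [-8.9960e+01  5.0000e-02 -1.3103e+02] w 0.696 F [0.6 0.  0.2]
joints [ -6.8  58.5 -10.5  90.8  16.9  32.2 -67.8]
turn rad -0.0005 shift after turn [-0.0006  0.0039  0.0005] shift before turn [-0.0006  0.0039  0.0005]
```

View pics/s3.png

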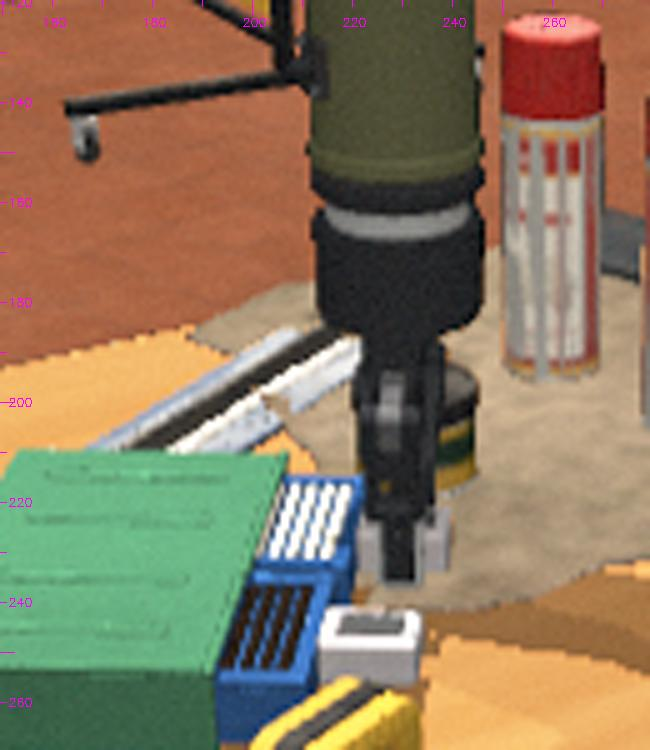

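drive_tool(
  moves=[
    [0,0.005,0,0,-0.4],
    [0,0,0,0,0.2],
    [0,0,0,0,1],
    [0,0,0,0,1],
    [0,0,0,0,1],
    [0,0,0,0,1],
  ],
  newtons=60,
)

```text
time: 5.4
tool_pos: [0.6494, 0.0949, 0.0143]
eef_rot: [-90.0, -0.0, -131.0]
wrist_force: [0.4, 0.4, 2.0]
grip_width: 0.364
```

```bash
python3 go.py 0.6507 0.0952 0.016 -131
```

```text
t 5.4 pos [0.6494 0.0949 0.0143] rot [-8.9990e+01 -1.0000e-02 -1.3102e+02] w 0.364 F [0.4 0.4 2. ]
joints [ -6.9  59.  -10.4  90.8  17.   31.8 -67.9]
turn rad -0.0004 shift after turn [-0.0011 -0.0017  0.0008] shift before turn [-0.0011 -0.0017  0.0008]
```

drive_tool(
  moves=[
    [0.01,0,0,0,1],
    [0.02,0,0,0,1],
    [0.02,0,0,0,1],
    [0,0,0,0,1],
  ],
)

```text
time: 5.9
tool_pos: [0.6151, 0.0546, 0.0143]
eef_rot: [-90.0, -0.2, -131.2]
wrist_force: [-0.5, -1.0, 0.0]
grip_width: 0.362
```

```bash
python3 go.py 0.6507 0.0952 0.016 -131;  python3 - <<'E'
from h import *
s=cam("scene")
crop(s,150,120,280,270,5,"s4")
E
```

```text
t 5.9 pos [0.6151 0.0546 0.0143] rot [ -90.01   -0.19 -131.16] w 0.362 F [-0.5 -1.   0. ]
joints [ -4.1  57.2  -9.5  98.   18.4  26.6 -67.1]
turn rad -0.0027 shift after turn [-0.054  -0.0017  0.0002] shift before turn [-0.054  -0.0017  0.    ]
```

View pics/s4.png

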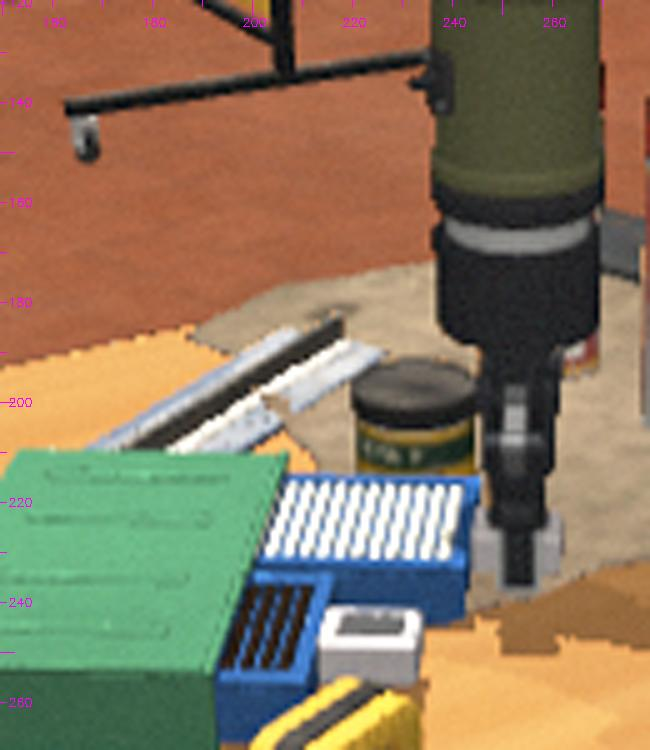

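The clean cassette is sliding out straight; about 90 mm of body is now out and the used one has not moved. I'll keep drawing it.

drive_tool(
  moves=[
    [0.02,0,0,0,1],
    [0.025,0,0,0,1],
    [0.025,-0.001,0,0,1],
    [0.02,-0.002,0,0,1],
    [0.02,-0.002,0,0,1],
    [0,0,0,0,1],
    [0,0,0,0,1],
  ],
)

```text
time: 6.82
tool_pos: [0.5458, -0.0242, 0.0192]
eef_rot: [-90.0, 0.1, -131.0]
wrist_force: [0.4, 0.1, -2.7]
grip_width: 0.367
```

```bash
python3 go.py 0.6507 0.0952 0.016 -131;  python3 - <<'E'
from h import *
s=cam("scene")
crop(s,150,150,310,290,4.5,"s5")
E
```

```text
t 6.825 pos [ 0.5458 -0.0242  0.0192] rot [-8.9980e+01  1.3000e-01 -1.3095e+02] w 0.367 F [ 0.4  0.1 -2.7]
joints [  2.2  54.   -7.6 111.   22.   16.3 -64.4]
turn rad 0.0008 shift after turn [-0.1589  0.0032  0.0009] shift before turn [-0.1589  0.0032  0.001 ]
```

View pics/s5.png

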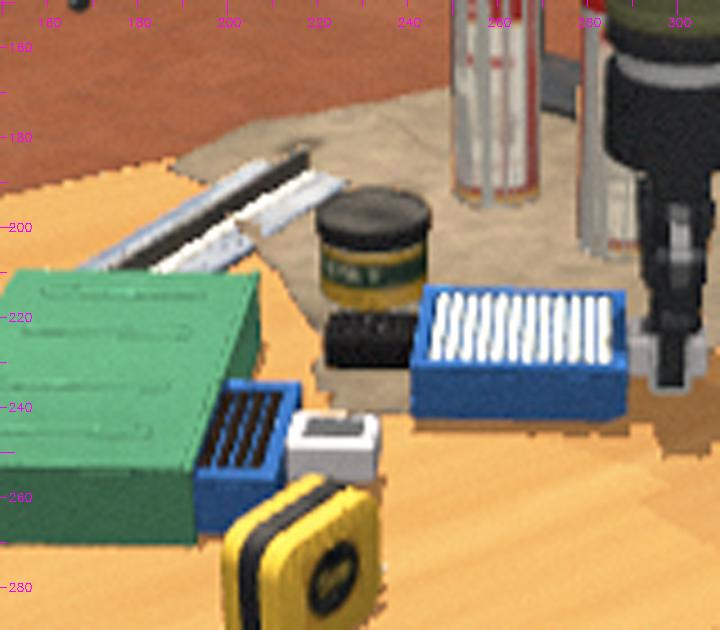

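The cassette is clear of the rack, with the handle visible at (232,225), and it is held. Next I lift it, turn it 100° to the bay's heading, and set it down on the free area.

drive_tool(
  moves=[
    [0,-0.02,0,0,1],
    [0,-0.03,0,0,1],
    [0,-0.01,0,0,1],
    [0,0,0,-0.08,1],
    [0,0,0,-0.13,1],
    [0,0,0,-0.13,1],
    [0,0,0,-0.13,1],
    [0,0,0,-0.13,1],
    [0,0,0,-0.13,1],
    [0,0,0,-0.13,1],
    [0,0,0,-0.13,1],
    [0,0,0,-0.13,1],
    [0,0,0,-0.13,1],
    [0,0,0,-0.13,1],
    [0,0,0,-0.13,1],
    [0,0,0,-0.13,1],
    [0,0,0,-0.114,1],
    [0,0,0,0,1],
    [0,0,0,0,1],
  ],
)

```text
time: 9.25
tool_pos: [0.5446, -0.0254, 0.079]
eef_rot: [-90.0, 0.0, -30.6]
wrist_force: [0.3, -1.4, -2.9]
grip_width: 0.365
```

```bash
python3 go.py 0.605 -0.077 0.025 -30.5;  python3 - <<'E'
from h import *
s=cam("scene","s6");t=cam("top","t6")
E
```

```text
t 9.25 pos [ 0.5446 -0.0254  0.079 ] rot [-8.999e+01  1.000e-02 -3.062e+01] w 0.365 F [ 0.3 -1.4 -2.9]
joints [ 18.9  51.9 -36.4 109.7  51.8  36.4   8.2]
turn rad -0.0022 shift after turn [ 0.0782  0.054  -0.0137] shift before turn [ 0.0783  0.054  -0.0136]
```

View pics/s6.png

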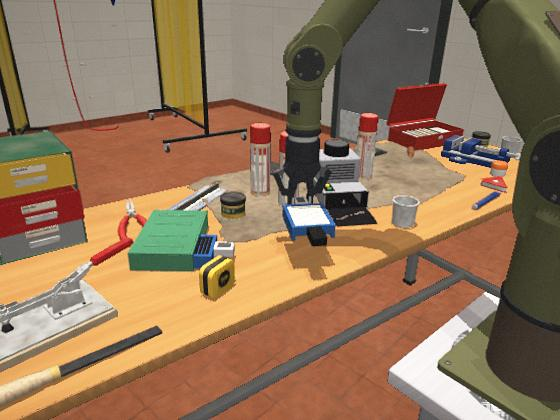

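View pics/t6.png

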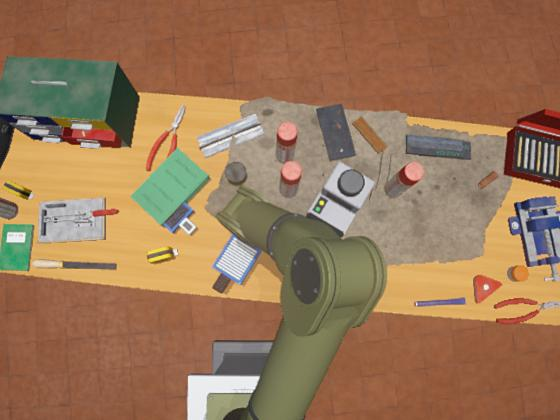

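drive_tool(
  moves=[
    [0.02,0,-0.004,-0.002,1],
    [0.03,0,-0.006,0,1],
    [0.028,0.01,-0.0037,0,1],
    [0,0.02,0,0,1],
    [0,0.015,0,0,1],
    [0,0.009,0,0,1],
    [0,0.006,0,0,1],
    [0,0,0,0,1],
    [0,0,0,0,1],
  ],
)

```text
time: 10.48
tool_pos: [0.6051, -0.0769, 0.0198]
eef_rot: [-90.0, -0.0, -30.4]
wrist_force: [0.3, -0.1, -2.1]
grip_width: 0.366
```

```bash
python3 go.py 0.605 -0.077 0.0125 -30.5;  python3 - <<'E'
from h import *
s=cam("scene")
crop(s,240,150,400,280,4.8,"s7")
E
```

```text
t 10.475 pos [ 0.6051 -0.0769  0.0198] rot [-8.998e+01 -4.000e-02 -3.040e+01] w 0.366 F [ 0.3 -0.1 -2.1]
joints [ 22.1  60.3 -35.4  98.8  52.9  39.1  16.6]
turn rad 0.0018 shift after turn [ 0.      0.0073 -0.0001] shift before turn [ 0.      0.0073 -0.0001]
```

View pics/s7.png

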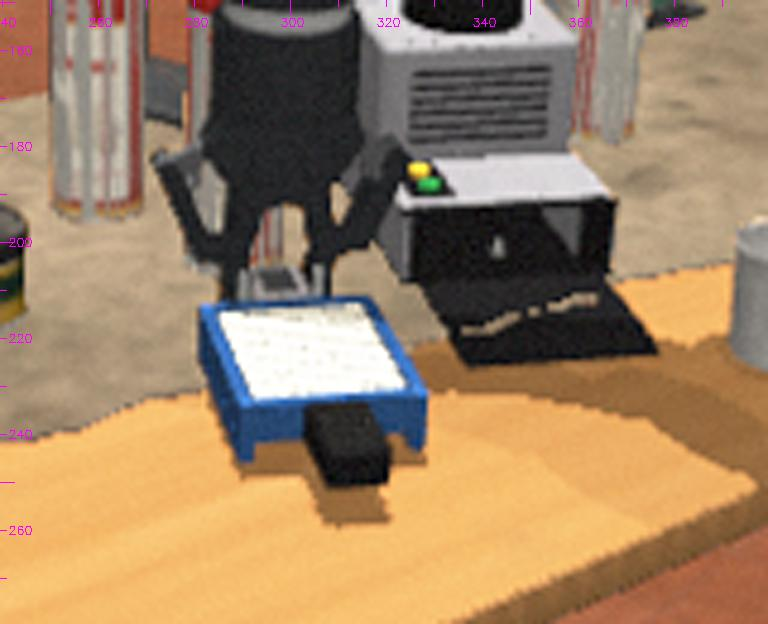

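drive_tool(
  moves=[
    [0,0.004,0,0,1],
    [0,0.003,0,0,1],
    [0,0,0,0,1],
    [0,0,0,0,1],
  ],
)

```text
time: 11.02
tool_pos: [0.6048, -0.0772, 0.0125]
eef_rot: [-90.0, -0.0, -30.4]
wrist_force: [-0.6, 0.1, 3.3]
grip_width: 0.363
```

```bash
python3 go.py 0.605 -0.077 0.0125 -30.5
```

```text
t 11.025 pos [ 0.6048 -0.0772  0.0125] rot [-9.000e+01 -2.000e-02 -3.042e+01] w 0.363 F [-0.6  0.1  3.3]
joints [ 21.9  60.9 -34.9  98.8  53.4  38.5  16.2]
turn rad 0.0015 shift after turn [0.     0.     0.0003] shift before turn [0.     0.     0.0003]
```

drive_tool(
  moves=[
    [0,0,0,0,0],
    [0,0,0,0,-0.4],
    [0,0,0,0,-0.4],
    [0,-0.02,0,0,-0.4],
    [0,-0.04,0,0,-0.4],
    [0,-0.04,0,0,-0.4],
    [-0.04,-0.02,0,0,-0.4],
    [-0.05,0,0,0,-0.4],
    [-0.05,0,0,0,-0.4],
    [-0.015,0,0,0,-0.4],
    [0,0,0,0,-0.4],
    [0,0,0,0,-0.4],
  ],
)

```text
time: 12.52
tool_pos: [0.4725, 0.001, 0.1329]
eef_rot: [-89.9, -0.1, -30.5]
wrist_force: [0.1, 1.3, -0.7]
grip_width: 0.696
```

```bash
python3 go.py 0.4697 0.0026 0.0115 -30.5;  python3 - <<'E'
from h import *
s=cam("scene");t=cam("top")
crop(s,240,150,400,280,4.8,"s8");crop(t,180,160,330,300,4.2,"t8")
E
```

```text
t 12.525 pos [0.4725 0.001  0.1329] rot [-89.95  -0.11 -30.48] w 0.696 F [ 0.1  1.3 -0.7]
joints [ 17.7  43.3 -38.4 120.4  50.4  33.6   2.2]
turn rad 0.0004 shift after turn [-0.0032  0.1214 -0.    ] shift before turn [-0.0032  0.1214 -0.    ]
```

View pics/s8.png

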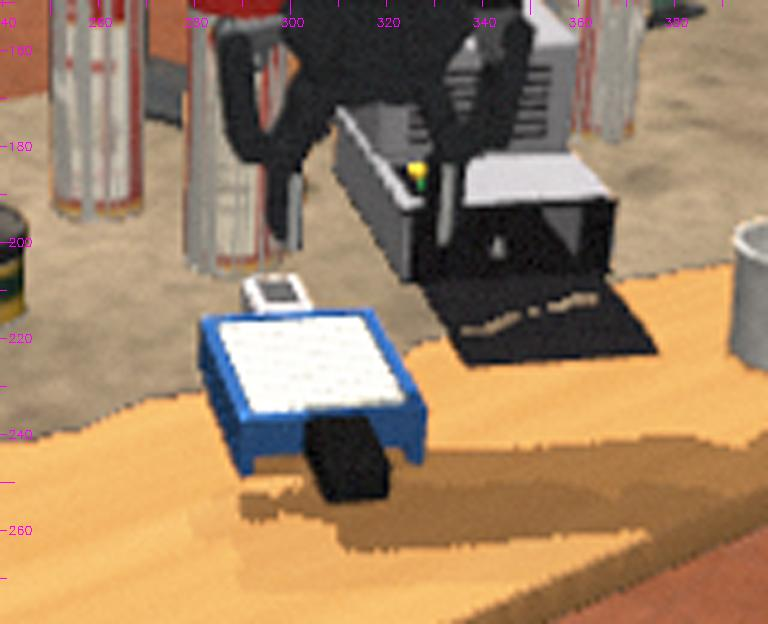

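View pics/t8.png

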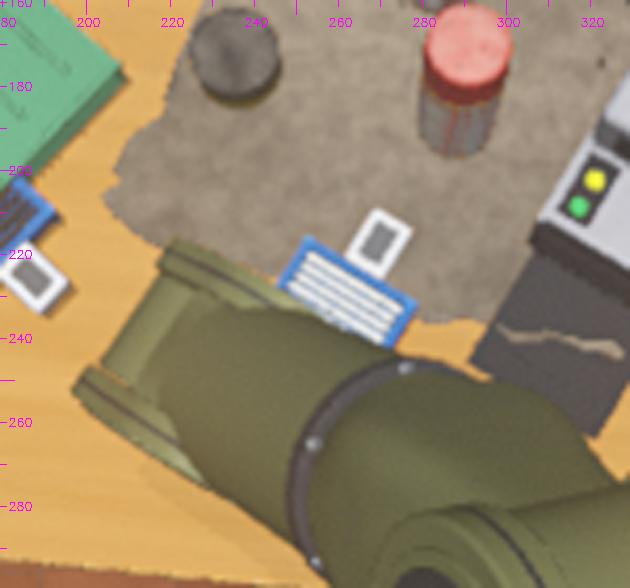

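Run:
```python
from ov import *
t=last("top"); s=last("scene")
np.set_printoptions(precision=4,suppress=True)
z=.032
A=(s,[(.055,.046,z),(.055,-.046,z),(-.055,.046,z),(-.055,-.046,z),(-.055,.046,0),(-.055,-.046,0)],px([(203,318),(372,310),(243,427),(427,408),(243,475),(425,463)],240,150,4.8))
B=(t,[(.055,.046,z),(.055,-.046,z),(.097,.016,z),(.097,-.016,z)],px([(308,237),(416,305),(380,208),(412,231)],180,160,4.2))
for o in ([A],[B],[A,B]):
    c,res=fit(o,[.54,-.04,-.53]); print(c[:2],np.degrees(c[2])); print(np.abs(res).max())
    print("handle",c[:2]-.079*np.array([np.cos(c[2]),np.sin(c[2])]), "nose",c[:2]+.076*np.array([np.cos(c[2]),np.sin(c[2])]))
def cseg(z0=0):
    z=.032; return loop([(.055,.046,z),(.055,-.046,z),(-.055,-.046,z),(-.055,.046,z)])+loop([(.055,.046,0),(.055,-.046,0),(-.055,-.046,0),(-.055,.046,0)])+loop([(.055,.016,z),(.097,.016,z),(.097,-.016,z),(.055,-.016,z)])+loop([(-.055,.016,z),(-.103,.016,z),(-.103,-.016,z),(-.055,-.016,z)])
overlay(s,c,cseg(),(240,150,400,280),4.8,"ovs8");overlay(t,c,cseg(),(180,160,330,300),4.2,"ovt8")
```

```text
[ 0.5401 -0.0401] -31.49846278042246
1.3248463530206323
handle [0.4728 0.0012] nose [ 0.6049 -0.0798]
[ 0.5392 -0.0349] -32.895243936377035
1.0009632857505153
handle [0.4729 0.008 ] nose [ 0.603  -0.0762]
[ 0.5385 -0.038 ] -31.280287048289953
1.6152130023119469
handle [0.4709 0.003 ] nose [ 0.6034 -0.0775]
```

View pics/ovs8.png

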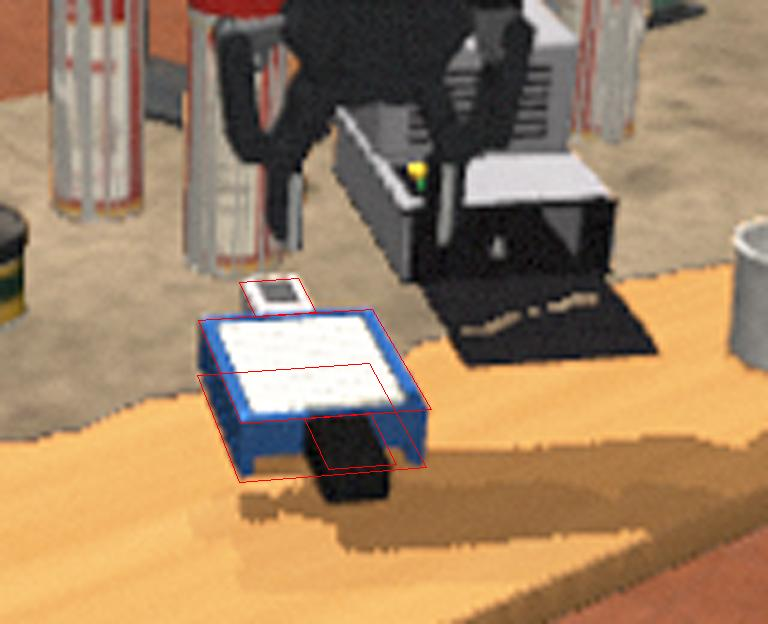

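View pics/ovt8.png

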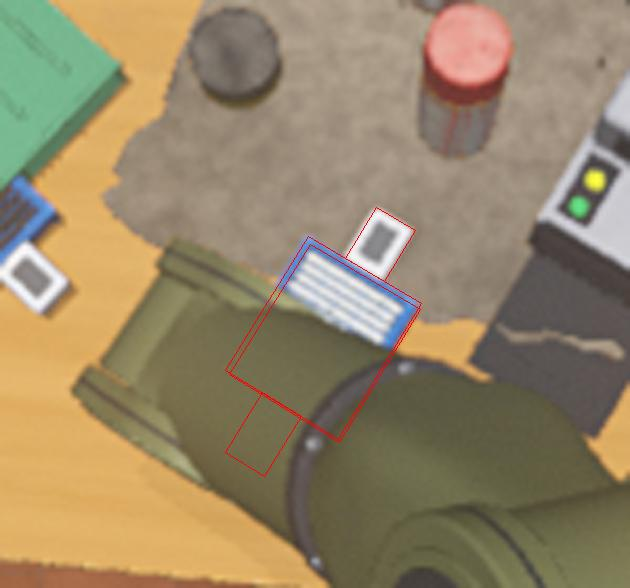

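The cassette stands flat on the bench with the handle toward the robot: scene (312,245), origin about (0.5395,-0.0385), yaw about -30.5. Camera fit and grip pose agree within 2 mm. Next I take the handle.

drive_tool(
  moves=[
    [-0.0015,0.03,0,0,-0.4],
    [0,0.03,0,0,-0.4],
    [0,0.025,0,0,-0.4],
    [0,0.015,0,0,-0.4],
    [0,0.012,0,0,-0.4],
    [0,0.008,0,0,-0.4],
    [0,0,0,0,-0.4],
    [0,0,0,0,-0.4],
  ],
)

```text
time: 13.62
tool_pos: [0.4703, 0.002, 0.0124]
eef_rot: [-90.0, -0.0, -30.4]
wrist_force: [-0.4, 0.2, 0.4]
grip_width: 0.698
```

```bash
python3 go.py 0.471 0.0018 0.0125 -30.5;  python3 - <<'E'
from h import *
s=cam("scene")
crop(s,240,150,400,280,4.8,"s9")
E
```

```text
t 13.625 pos [0.4703 0.002  0.0124] rot [-8.998e+01 -3.000e-02 -3.045e+01] w 0.698 F [-0.4  0.2  0.4]
joints [  6.4  54.3 -20.  123.4  76.5  16.6 -22. ]
turn rad 0.0009 shift after turn [ 0.0007 -0.0001  0.0002] shift before turn [ 0.0007 -0.0001  0.0002]
```

View pics/s9.png

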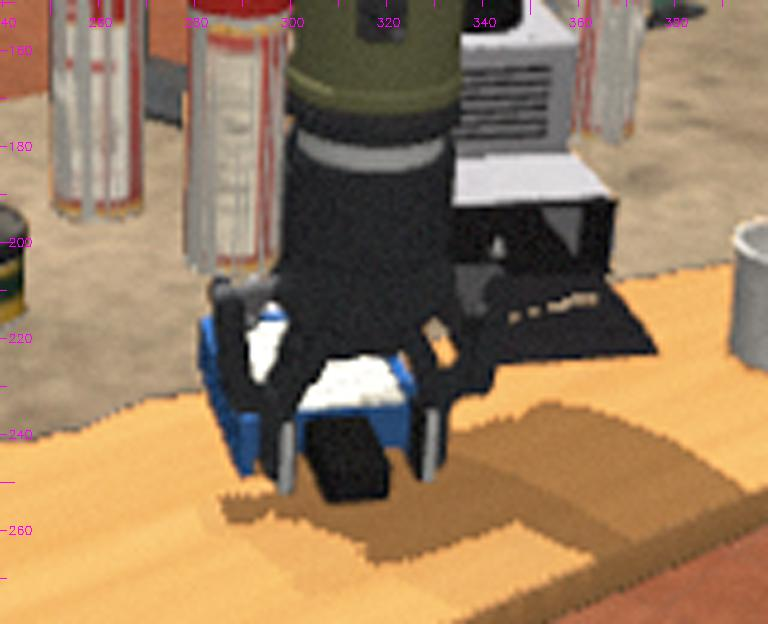

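drive_tool(
  moves=[
    [0,0,0,0,0],
    [0,0,0,0,1],
    [0,0,0,0,1],
    [0,0,0,0,1],
    [0,0,0,0,1],
  ],
  newtons=70,
)

```text
time: 14.3
tool_pos: [0.47, 0.0023, 0.0127]
eef_rot: [-90.0, -0.0, -30.4]
wrist_force: [0.1, -0.9, 6.1]
grip_width: 0.361
```

```bash
python3 go.py 0.471 0.0018 0.0125 -30.5;  python3 - <<'E'
from h import *
s=cam("scene")
crop(s,240,150,400,280,4.8,"s10")
E
```

```text
t 14.3 pos [0.47   0.0023 0.0127] rot [-8.997e+01 -4.000e-02 -3.039e+01] w 0.361 F [ 0.1 -0.9  6.1]
joints [  6.3  54.2 -20.  123.5  76.6  16.6 -22.1]
turn rad 0.002 shift after turn [0.0011 0.0002 0.0001] shift before turn [0.0011 0.0002 0.0001]
```

View pics/s10.png

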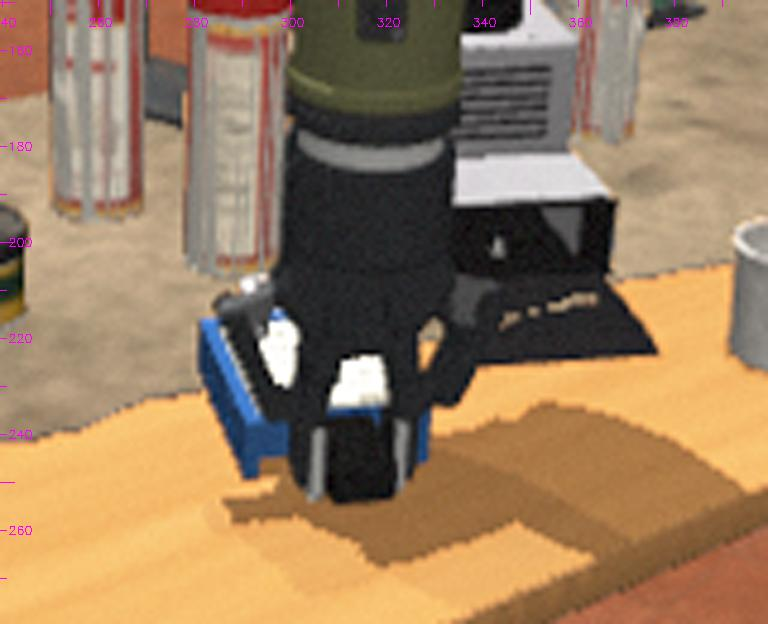

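drive_tool(
  moves=[
    [0,-0.01,0,0,1],
    [0,-0.015,0,0,1],
    [0,-0.005,-0.01,0,1],
    [0,0,-0.025,0,1],
    [0.006,0,-0.03,0,1],
    [0.006,0,-0.03,0,1],
    [0.007,0,-0.03,0,1],
    [0.007,0,-0.0245,0,1],
    [0,0,0,0,1],
    [0,0,0,0,1],
  ],
)

```text
time: 15.6
tool_pos: [0.4164, -0.1393, 0.0421]
eef_rot: [-89.9, 0.0, -30.4]
wrist_force: [0.3, -0.1, -2.7]
grip_width: 0.36
```

```bash
python3 go.py 0.4164 -0.1397 0.0175 -30.5;  python3 - <<'E'
from h import *
s=cam("scene");t=cam("top")
crop(s,270,120,430,270,4,"s11");crop(t,270,150,370,290,4.2,"t11")
E
```

```text
t 15.6 pos [ 0.4164 -0.1393  0.0421] rot [-8.995e+01  4.000e-02 -3.039e+01] w 0.36 F [ 0.3 -0.1 -2.7]
joints [ 23.2  50.  -17.3 128.6  78.3  13.4  -6.5]
turn rad 0.0019 shift after turn [ 0.0002  0.0246 -0.0003] shift before turn [ 0.0002  0.0246 -0.0003]
```

View pics/s11.png

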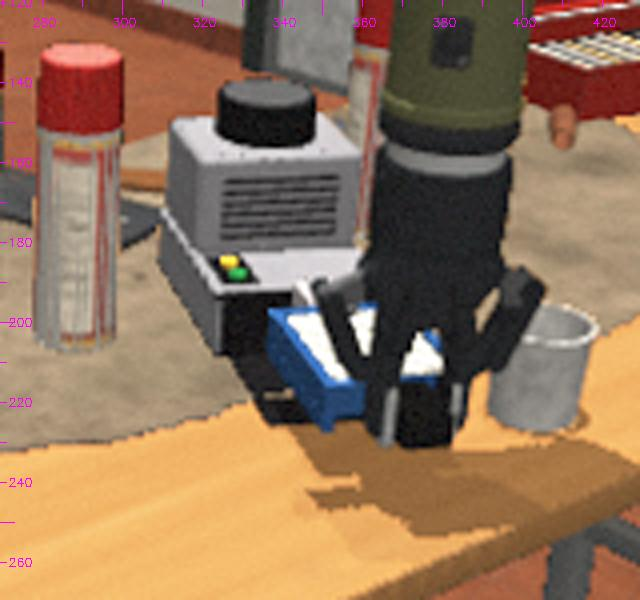

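View pics/t11.png

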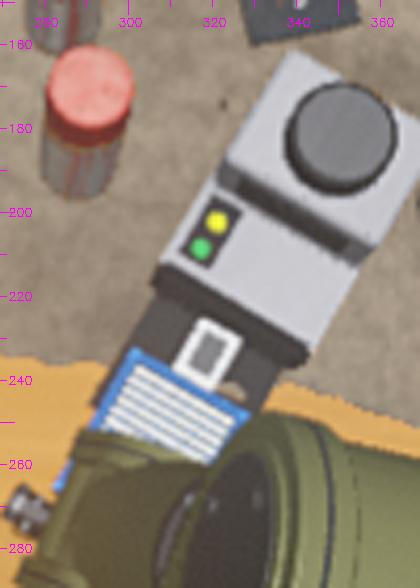

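Run:
```python
from h import *
import cv2
im=cv2.imread("pics/top0.png")
c=dict(color=im[:,:,::-1])
crop(c,300,155,385,235,9,"t0h"); crop(c,285,205,350,270,9,"t0s")
im=cv2.imread("pics/scene0.png"); c=dict(color=im[:,:,::-1])
crop(c,305,135,385,235,6,"s0h")
```

```text
(no output)
```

View pics/t0h.png

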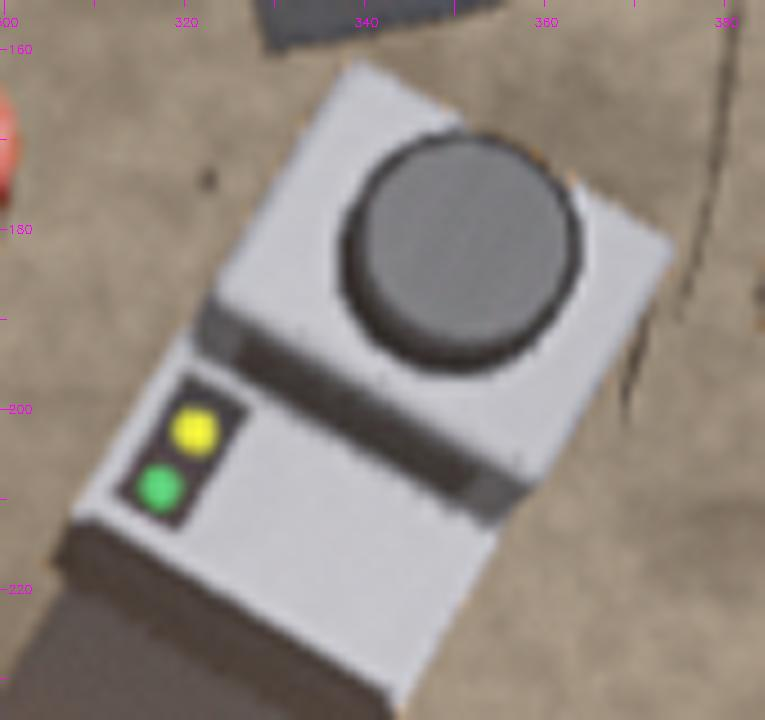

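View pics/t0s.png

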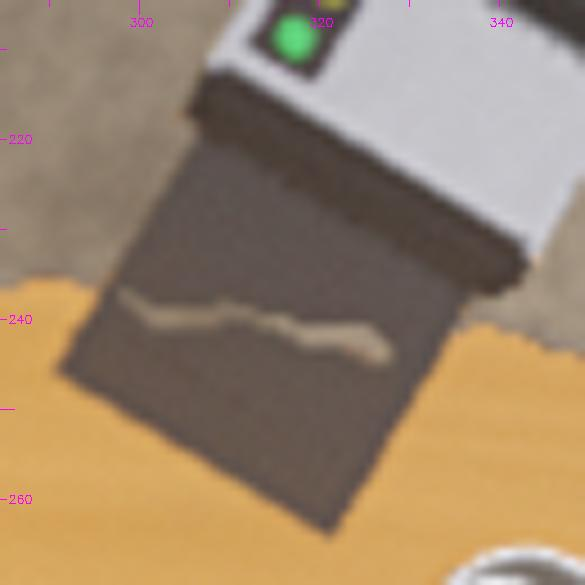

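View pics/s0h.png

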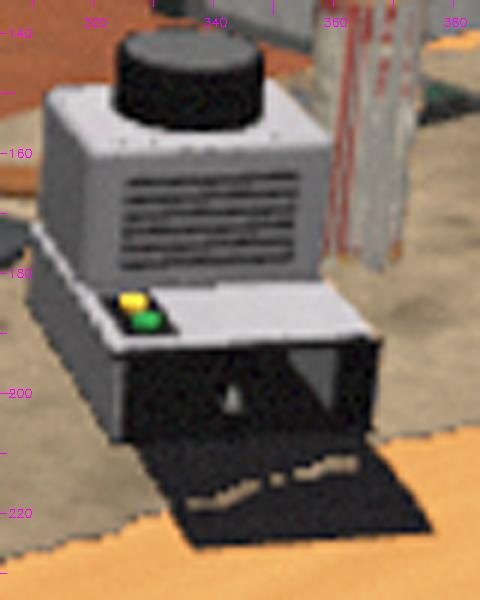

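Run:
```python
from ov import *
np.set_printoptions(precision=4,suppress=True)
t=last("top");s=last("scene")
T=px([(358,60),(677,245),(210,298),(540,487)],300,155,9)+px([(210,70),(530,248),(60,372),(330,535)],285,205,9)
S=px([(113,350),(380,340),(193,547),(433,532),(333,157),(92,160)],305,135,6)
def model(p):
    wh,wr,xh,xb=p[3:7]
    L=np.array([(xb,wh,.118),(xb,-wh,.118),(xh,wh,.118),(xh,-wh,.118),(0,wr,.047),(0,-wr,.047),(-.099,.054,0),(-.099,-.054,0)])
    M=L[[4,5,6,7,3,2]]
    R=Ro.from_euler('z',p[2]).as_matrix()
    o=np.r_[p[:2],0]
    return L@R.T+o, M@R.T+o
for use in ("t","s","ts"):
    def f(p):
        L,M=model(p); r=[]
        if "t" in use: r.append((proj(t,L)-T).ravel())
        if "s" in use: r.append((proj(s,M)-S).ravel())
        r.append((p[3:7]-[.060,.061,.075,.168])/.003)
        return np.concatenate(r)
    q=least_squares(f,[.583,-.238,-.53,.06,.061,.075,.168]); print(use,q.x[:2],np.degrees(q.x[2]),q.x[3:]); print(q.fun[:-4].reshape(-1,2).round(1).tolist())
```

```text
t [ 0.5827 -0.2367] -31.321427686010384 [0.0581 0.0595 0.0722 0.1633]
[[-0.1, -0.9], [0.4, -0.7], [0.3, -0.6], [0.1, -0.2], [-0.5, 1.1], [-0.7, 2.3], [-0.4, -0.8], [0.8, -0.1]]
s [ 0.5818 -0.237 ] -31.113863858333723 [0.0584 0.062  0.0708 0.168 ]
[[0.4, 1.2], [0.0, 0.3], [-0.4, 0.9], [0.1, 0.4], [0.2, -2.6], [-0.3, -1.3]]
ts [ 0.5826 -0.2372] -31.22175310305715 [0.058  0.0607 0.0706 0.1632]
[[-0.0, -0.9], [0.5, -0.7], [0.2, -0.1], [-0.1, 0.2], [-0.7, 0.9], [-0.1, 2.5], [-0.2, -0.7], [1.1, -0.1], [0.7, 1.0], [-0.6, 0.2], [-0.7, 0.7], [-0.1, 0.3], [-0.0, -2.6], [-0.2, -1.4]]
```

drive_tool(
  moves=[
    [0,0.008,0.001,0.006,1],
    [0,0.008,0,0,1],
    [0,0.005,0,0,1],
    [0,0,0,0,1],
    [0,0,0,0,1],
  ],
)

```text
time: 16.32
tool_pos: [0.4172, -0.1385, 0.0214]
eef_rot: [-90.0, -0.0, -30.7]
wrist_force: [0.2, -0.2, -2.3]
grip_width: 0.36
```

```bash
python3 go.py 0.4164 -0.1397 0.0175 -30.8;  python3 - <<'E'
from h import *
s=cam("scene");t=cam("top")
crop(s,310,160,430,250,6,"s12");crop(t,280,200,360,280,7,"t12")
E
```

```text
t 16.325 pos [ 0.4172 -0.1385  0.0214] rot [-89.98  -0.   -30.7 ] w 0.36 F [ 0.2 -0.2 -2.3]
joints [ 22.2  52.6 -16.  128.7  90.7  12.6 -19. ]
turn rad 0.0017 shift after turn [-0.0001  0.0039 -0.0014] shift before turn [-0.0001  0.0039 -0.0014]
```

View pics/s12.png

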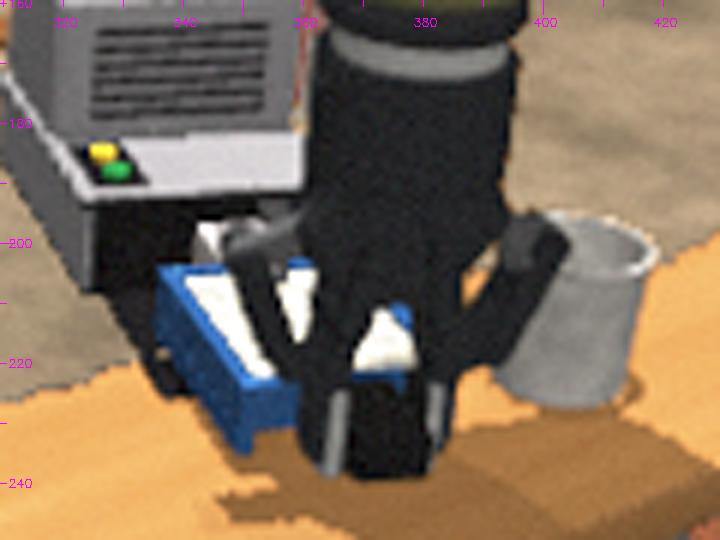

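View pics/t12.png

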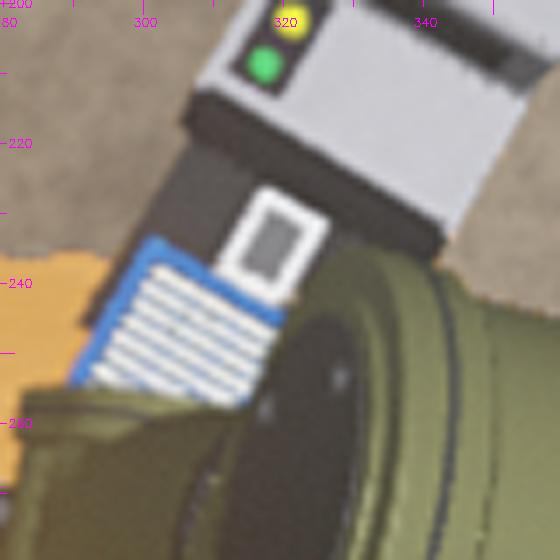

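drive_tool(
  moves=[
    [0.01,0.003,-0.0005,0.001,1],
    [0.02,0,0,0,1],
    [0.02,0,0,0,1],
    [0.01,0,0,0,1],
    [0,0,0,0,1],
  ],
)

```text
time: 17.05
tool_pos: [0.4672, -0.17, 0.0184]
eef_rot: [-90.0, -0.1, -30.9]
wrist_force: [-0.1, 0.6, -2.7]
grip_width: 0.363
```

```bash
python3 go.py 0.4164 -0.1397 0.0175 -30.8;  python3 - <<'E'
from h import *
s=cam("scene");t=cam("top")
crop(s,310,160,430,250,6,"s13");crop(t,280,180,360,260,7,"t13")
E
```

```text
t 17.05 pos [ 0.4672 -0.17    0.0184] rot [-9.001e+01 -7.000e-02 -3.090e+01] w 0.363 F [-0.1  0.6 -2.7]
joints [ 27.3  54.  -20.8 118.9  62.9  18.9  12.2]
turn rad -0.0017 shift after turn [-0.0591  0.0009  0.    ] shift before turn [-0.0591  0.0009 -0.0001]
```

View pics/s13.png

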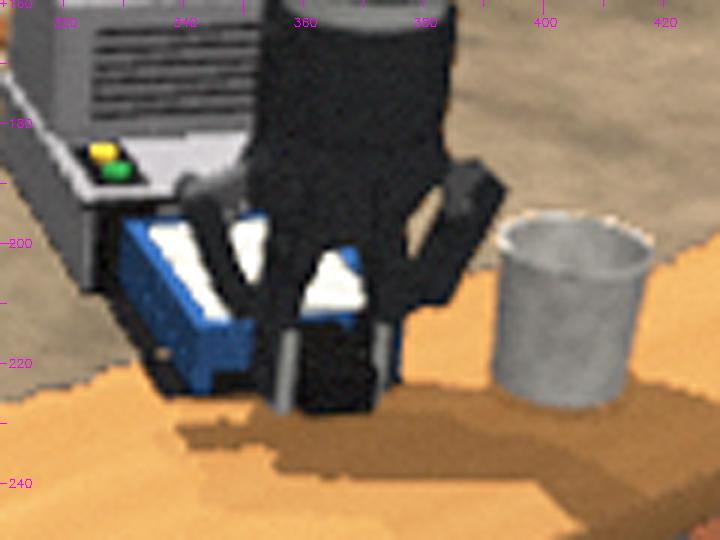

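View pics/t13.png

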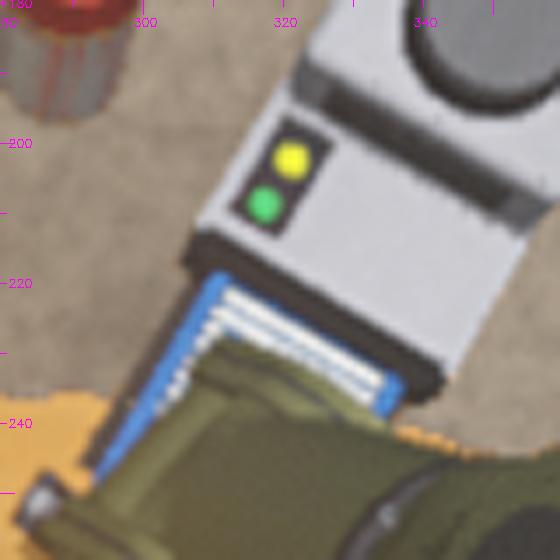

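drive_tool(
  moves=[
    [0.01,0,-0.0015,0,1],
    [0.015,0.0005,0,0,1],
    [0.015,0,0,0,1],
    [0,0,0,0,1],
    [0,0,0,0,1],
  ],
)

```text
time: 17.77
tool_pos: [0.5002, -0.1905, 0.0179]
eef_rot: [-90.0, -0.0, -30.7]
wrist_force: [1.7, 0.8, 0.0]
grip_width: 0.361
```

```bash
python3 go.py 0.4164 -0.1397 0.0175 -30.8;  python3 - <<'E'
from h import *
s=cam("scene");t=cam("top")
crop(s,310,160,430,250,6,"s14");crop(t,280,180,360,260,7,"t14")
E
```

```text
t 17.775 pos [ 0.5002 -0.1905  0.0179] rot [-9.001e+01 -2.000e-02 -3.073e+01] w 0.361 F [1.7 0.8 0. ]
joints [ 31.5  55.9 -26.4 112.2  57.   26.   21. ]
turn rad 0.0011 shift after turn [-0.098   0.0004  0.0007] shift before turn [-0.098   0.0004  0.0008]
```

View pics/s14.png

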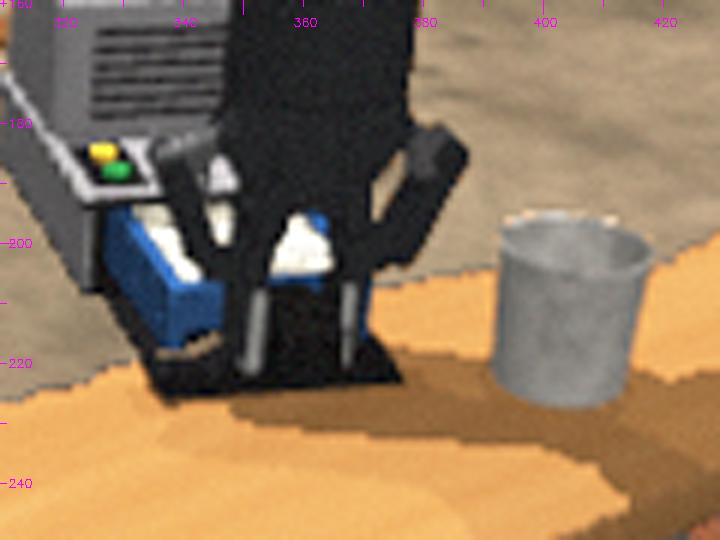

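View pics/t14.png

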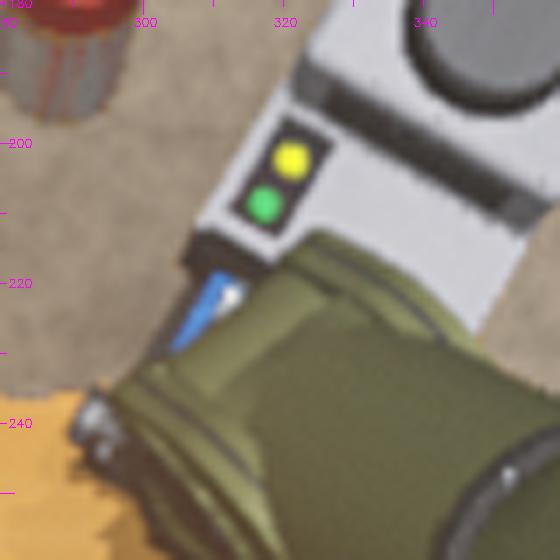

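drive_tool(
  moves=[
    [0.01,0,0,0,1],
    [0.01,0,0,0,1],
    [0.01,0,0,0,1],
    [0,0,0,0,1],
  ],
)

```text
time: 18.38
tool_pos: [0.524, -0.2044, 0.0179]
eef_rot: [-90.0, 0.3, -30.8]
wrist_force: [-4.2, 4.6, 6.4]
grip_width: 0.36
```

```bash
python3 go.py 0.4164 -0.1397 0.0175 -30.8
```

```text
t 18.375 pos [ 0.524  -0.2044  0.0179] rot [-90.01   0.27 -30.76] w 0.36 F [-4.2  4.6  6.4]
joints [ 33.6  57.3 -29.5 107.1  53.6  30.9  26.4]
turn rad 0.0008 shift after turn [-0.1256  0.0004  0.0005] shift before turn [-0.1256  0.0004  0.0005]
```

drive_tool(
  moves=[
    [0.01,-0.0005,0,0,1],
    [0.01,0,0,0,1],
    [0.005,0,0,0,1],
    [0,0,0,0,1],
  ],
)

```text
time: 18.88
tool_pos: [0.5439, -0.2161, 0.018]
eef_rot: [-90.0, 0.5, -30.8]
wrist_force: [-7.2, 6.7, 7.7]
grip_width: 0.36
```

```bash
python3 go.py 0.4164 -0.1397 0.0175 -30.8
```

```text
t 18.875 pos [ 0.5439 -0.2161  0.018 ] rot [-90.04   0.47 -30.75] w 0.36 F [-7.2  6.7  7.7]
joints [ 34.8  58.6 -31.3 102.8  51.4  34.5  30.3]
turn rad 0.0008 shift after turn [-0.1486  0.0005  0.0003] shift before turn [-0.1486  0.0005  0.0004]
```

drive_tool(
  moves=[
    [0.005,0,0,0,1],
    [0.004,0,0,0,1],
    [0,0,0,0,1],
  ],
)

```text
time: 19.25
tool_pos: [0.5478, -0.2184, 0.018]
eef_rot: [-90.1, 0.9, -30.7]
wrist_force: [-16.6, 12.1, 15.0]
grip_width: 0.36
```

```bash
python3 go.py 0.4164 -0.1397 0.0175 -30.8;  python3 - <<'E'
from h import *
s=cam("scene")
crop(s,310,160,430,250,6,"s15")
E
```

```text
t 19.25 pos [ 0.5478 -0.2184  0.018 ] rot [-90.13   0.91 -30.71] w 0.36 F [-16.6  12.1  15. ]
joints [ 35.1  59.  -32.  101.6  50.5  35.9  31.6]
turn rad 0.0015 shift after turn [-0.1532  0.0005  0.0003] shift before turn [-0.1532  0.0005  0.0005]
```

View pics/s15.png

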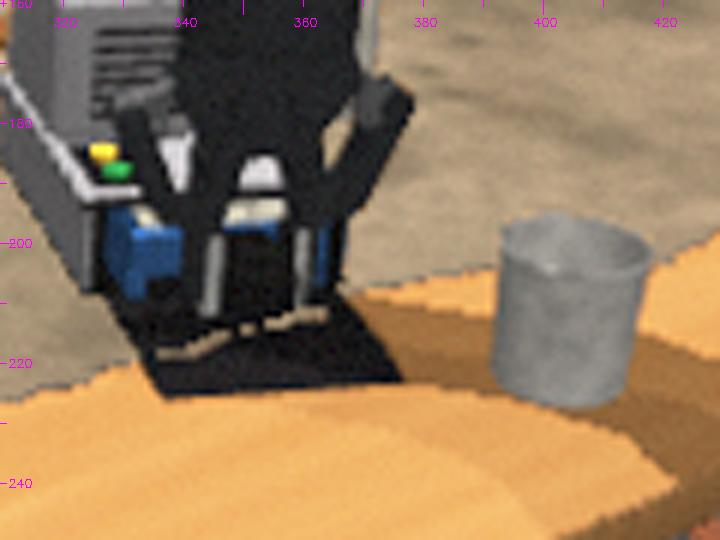

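Run:
```python
from ov import *
s=last("scene")
crop(s,320,185,375,225,14,"s15z")
for v in ([.5826,-.2372,np.radians(-31.1)],[.5836,-.2382,np.radians(-30.5)]):
  R=Ro.from_euler('z',v[2]).as_matrix()
  for o in (.028,.035,.04,.045):
    P=np.array([(o-.055,.046,.037),(o-.055,.046,.005),(o-.055,-.046,.037),(o-.103,.016,.037),(o-.103,-.016,.037),(o-.103,.016,.015)])@R.T+[v[0],v[1],0]
    q=(proj(s,P)-[320,185]+.5)*14
    print(o,q.astype(int).tolist())
```

```text
0.028 [[174, 232], [163, 386], [640, 204], [408, 330], [575, 320], [398, 439]]
0.035 [[164, 217], [153, 370], [627, 189], [396, 314], [562, 303], [386, 422]]
0.04 [[156, 206], [145, 359], [618, 178], [387, 303], [553, 292], [378, 411]]
0.045 [[149, 196], [138, 348], [609, 168], [379, 291], [544, 281], [369, 399]]
0.028 [[176, 230], [165, 384], [639, 199], [412, 327], [578, 316], [402, 436]]
0.035 [[165, 215], [154, 368], [626, 185], [399, 311], [565, 300], [390, 419]]
0.04 [[157, 204], [146, 357], [617, 174], [390, 300], [556, 288], [381, 407]]
0.045 [[150, 194], [139, 346], [608, 164], [382, 288], [546, 277], [372, 396]]
```

View pics/s15z.png

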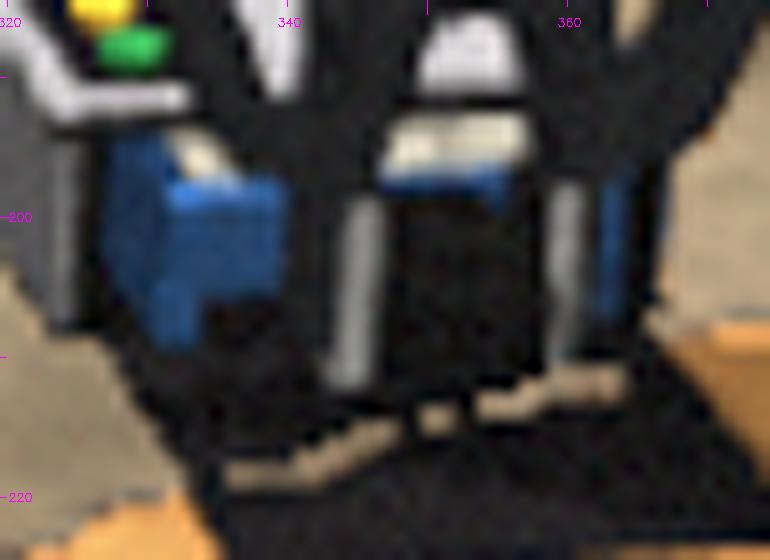

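drive_tool(
  moves=[
    [0.003,-0.001,0,0,1],
    [0.001,0,0,0,1],
    [0,0,0,0,1],
  ],
)

```text
time: 19.68
tool_pos: [0.5478, -0.2184, 0.0181]
eef_rot: [-90.2, 1.3, -30.7]
wrist_force: [-22.4, 16.4, 16.4]
grip_width: 0.362
```

```bash
python3 go.py 0.4164 -0.1397 0.0175 -30.8;  python3 - <<'E'
from h import *
s=cam("scene")
crop(s,320,185,375,225,14,"s16z")
E
```

```text
t 19.675 pos [ 0.5478 -0.2184  0.0181] rot [-90.2    1.32 -30.67] w 0.362 F [-22.4  16.4  16.4]
joints [ 35.2  59.2 -32.3 101.1  50.   36.7  32.2]
turn rad 0.0023 shift after turn [-0.1532  0.0006  0.0003] shift before turn [-0.1532  0.0006  0.0006]
```

View pics/s16z.png

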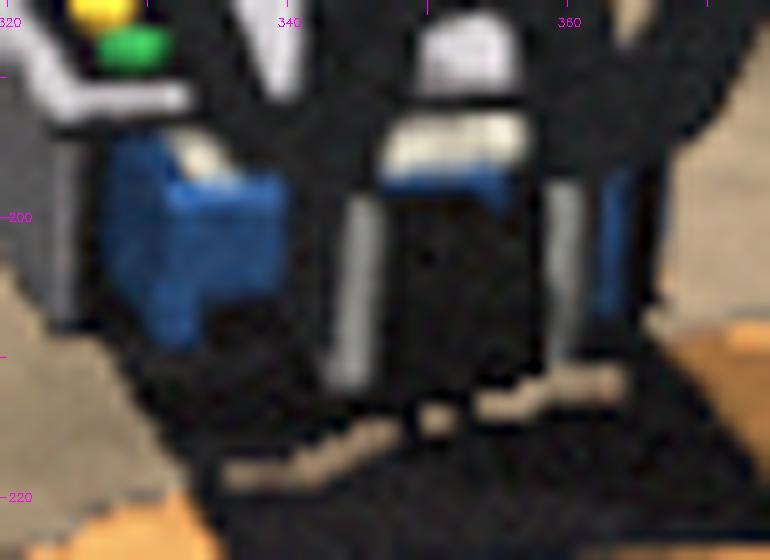

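drive_tool(
  moves=[
    [-0.004,0,0,0,1],
    [-0.003,0,0,0,1],
    [0,0,0,0,1],
  ],
)

```text
time: 20.1
tool_pos: [0.5478, -0.2183, 0.0182]
eef_rot: [-90.1, 0.6, -30.7]
wrist_force: [-7.3, 8.5, 1.9]
grip_width: 0.359
```

```bash
python3 go.py 0.4164 -0.1397 0.0175 -30.8
```

```text
t 20.1 pos [ 0.5478 -0.2183  0.0182] rot [-90.06   0.62 -30.72] w 0.359 F [-7.3  8.5  1.9]
joints [ 35.   58.9 -31.8 101.9  50.8  35.4  31.2]
turn rad 0.0014 shift after turn [-0.1531  0.0007  0.0003] shift before turn [-0.1531  0.0007  0.0005]
```

drive_tool(
  moves=[
    [0,0,0,0,-0.2],
    [0,0,0,0,-0.3],
    [0,0,0,0,-0.3],
    [0,0,0,0,-0.3],
  ],
)

```text
time: 20.6
tool_pos: [0.5497, -0.2223, 0.0183]
eef_rot: [-90.2, 0.3, -30.8]
wrist_force: [-5.6, 3.3, -2.1]
grip_width: 0.647
```

```bash
python3 go.py 0.4164 -0.1397 0.0175 -30.8;  python3 - <<'E'
from h import *
s=cam("scene")
crop(s,320,185,375,225,14,"s17z")
E
```

```text
t 20.6 pos [ 0.5497 -0.2223  0.0183] rot [-90.19   0.3  -30.83] w 0.647 F [-5.6  3.3 -2.1]
joints [ 35.1  58.9 -31.6 101.6  51.   35.4  31.2]
turn rad -0.0005 shift after turn [-0.1568  0.0008  0.0027] shift before turn [-0.1568  0.0008  0.0026]
```

View pics/s17z.png

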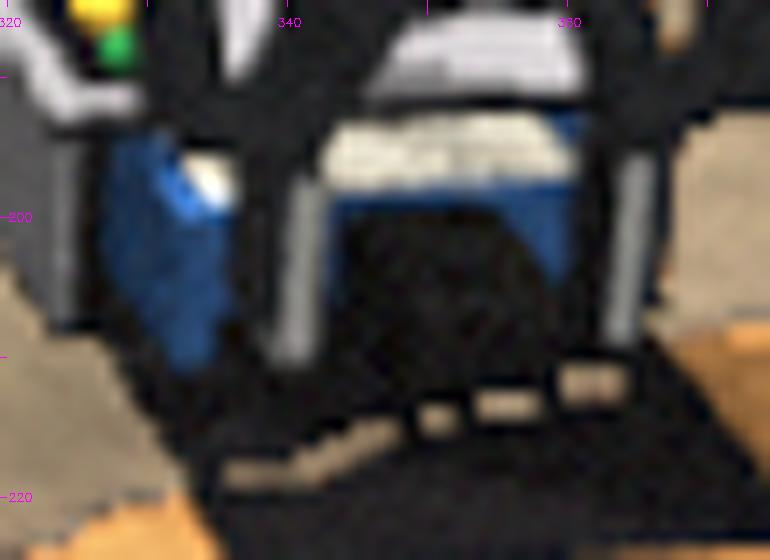

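drive_tool(
  moves=[
    [-0.006,0,0.001,0,-0.4],
    [-0.008,0,0.001,0,-0.4],
    [-0.01,0,0,0,-0.4],
    [0,0,0,0,-0.4],
    [0,0,0,0,-0.4],
  ],
)

```text
time: 21.28
tool_pos: [0.5337, -0.2088, 0.0196]
eef_rot: [-90.0, -0.1, -30.8]
wrist_force: [0.3, -0.6, -0.1]
grip_width: 0.7
```

```bash
python3 go.py 0.4164 -0.1397 0.0175 -30.8;  python3 - <<'E'
from h import *
s=cam("scene")
crop(s,320,185,375,225,14,"s18z")
E
```

```text
t 21.275 pos [ 0.5337 -0.2088  0.0196] rot [-9.003e+01 -9.000e-02 -3.082e+01] w 0.7 F [ 0.3 -0.6 -0.1]
joints [ 33.8  57.6 -30.  105.6  53.   31.9  27.5]
turn rad -0.0003 shift after turn [-0.1362  0.0021 -0.0007] shift before turn [-0.1362  0.0021 -0.0008]
```

View pics/s18z.png

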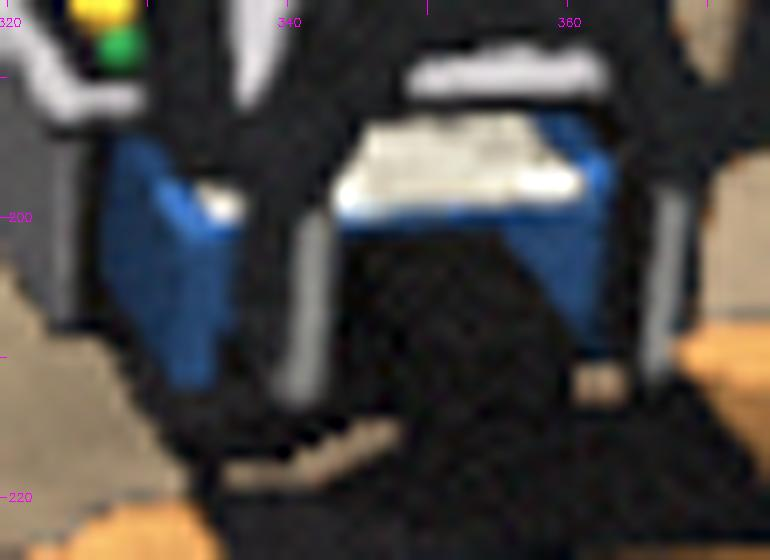

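drive_tool(
  moves=[
    [0,-0.01,0.002,0,-0.4],
    [0,-0.02,0,0,-0.4],
    [0,-0.03,0,0,-0.4],
    [-0.01,-0.04,0,0,-0.4],
    [-0.03,-0.04,0,0,-0.4],
    [-0.03,-0.04,0,0,-0.4],
    [-0.04,0,0,0,-0.4],
    [0,0,0,0,-0.4],
    [0,0,0,0,-0.4],
  ],
)

```text
time: 22.45
tool_pos: [0.4405, -0.1506, 0.2002]
eef_rot: [-90.0, -0.1, -30.8]
wrist_force: [-1.1, -0.1, -0.4]
grip_width: 0.701
```

```bash
python3 go.py 0.4164 -0.1397 0.0175 -30.8;  python3 - <<'E'
from h import *
s=cam("scene","s19");t=cam("top","t19")
crop(s,320,175,390,225,11,"s19z")
E
```

```text
t 22.45 pos [ 0.4405 -0.1506  0.2002] rot [-90.02  -0.13 -30.82] w 0.701 F [-1.1 -0.1 -0.4]
joints [ 40.   36.5 -42.6 118.   38.8  40.1  31.1]
turn rad -0.0004 shift after turn [-0.0263  0.1827 -0.0029] shift before turn [-0.0263  0.1827 -0.003 ]
```

View pics/s19z.png

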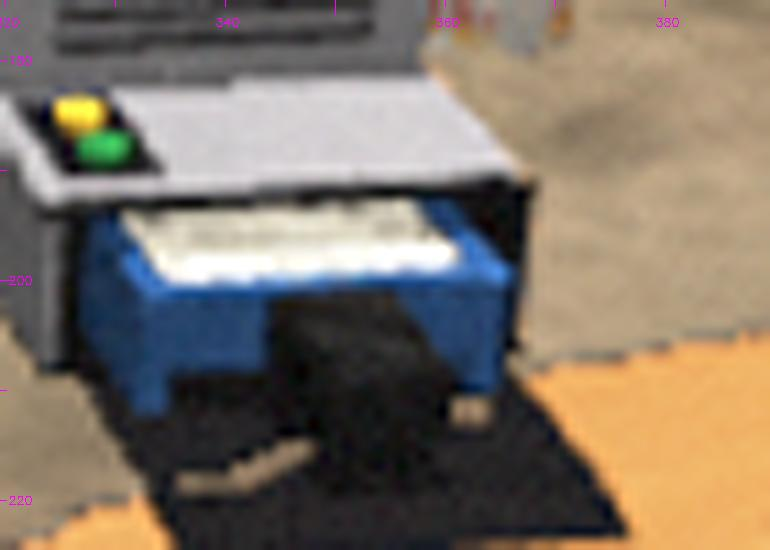

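View pics/t19.png

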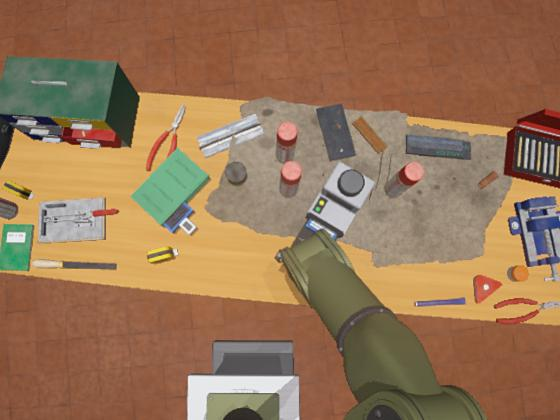

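View pics/s19.png

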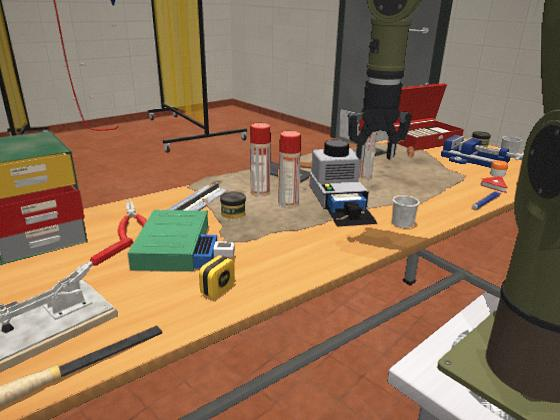

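Run:
```python
from ov import *
np.set_printoptions(precision=4,suppress=True)
s=last("scene")
z=.037
c,res=fit([(s,[(-.055,.046,z),(-.055,-.046,z),(-.055,.046,.005),(-.055,-.046,.005)],px([(150,294),(510,275),(137,414),(495,392)],320,175,11))],[.6,-.25,-.53])
print(c[:2],np.degrees(c[2]),res.tolist())
for b,y in (((.5826,-.2372),-31.1),((.5836,-.2382),-30.5),((.5818,-.237),-31.1)):
    a=np.radians(y); d=c[:2]-b; print(d@[np.cos(a),np.sin(a)],d@[-np.sin(a),np.cos(a)])
A=cv2.imread("pics/scene0.png").astype(int);B=cv2.imread("pics/s19.png").astype(int)
for n,(x0,y0,x1,y1) in dict(used=(185,230,240,270),tape=(195,250,240,300),cup=(390,190,420,230),gel=(215,185,250,220),can=(275,125,305,210)).items():
    print(n,np.abs(A-B)[y0:y1,x0:x1].mean())
from bench import ctrl
s2=cam("scene"); print("creep",np.abs(s2["color"].astype(int)-s["color"])[175:225,320:390].mean())
```

```text
[ 0.6047 -0.2522] -30.86187387419825 [[-0.39255581739212175, 0.09571120115163012], [0.09983994070688595, -0.2841370119839439], [-0.017581781534602214, 0.17189190481497008], [0.3069340945686463, -0.06362956400258213]]
0.026654740846084424 -0.0014214867330654777
0.025269226324136723 -0.0013464406863798412
0.02744306117953804 -0.0011795134868922222
used 8.786818181818182
tape 3.2306666666666666
cup 3.2175
gel 5.871292517006803
can 3.2509803921568627
creep 2.663047619047619
```

drive_tool(
  moves=[
    [0,0,0,0,-0.4],
    [0,0,0,0,-0.4],
    [0,0,0,0,-0.4],
    [0,0,0,0,-0.4],
    [0,0,0,0,-0.4],
    [0,0,0,0,-0.4],
    [0,0,0,0,-0.4],
    [0,0,0,0,-0.4],
  ],
)

```text
time: 23.6
tool_pos: [0.4396, -0.1503, 0.1993]
eef_rot: [-90.0, -0.0, -30.8]
wrist_force: [0.0, 0.6, -0.7]
grip_width: 0.7
```

Run:
```python
from h import *
a=last("scene"); s=cam("scene")
print(np.abs(s["color"].astype(int)-a["color"])[175:225,320:390].mean())
A=cv2.imread("pics/scene0.png");B=s["color"][:,:,::-1]
cv2.imwrite("pics/cmp.png",cv2.resize(np.hstack([A[180:300,120:260],B[180:300,120:260]]),None,fx=2.8,fy=2.8,interpolation=cv2.INTER_CUBIC))
crop(s,320,175,390,225,11,"s20z")
```

```text
2.6484761904761904
```

View pics/cmp.png

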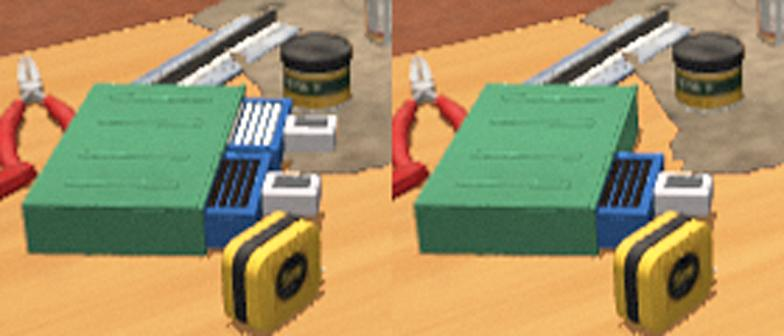

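View pics/s20z.png

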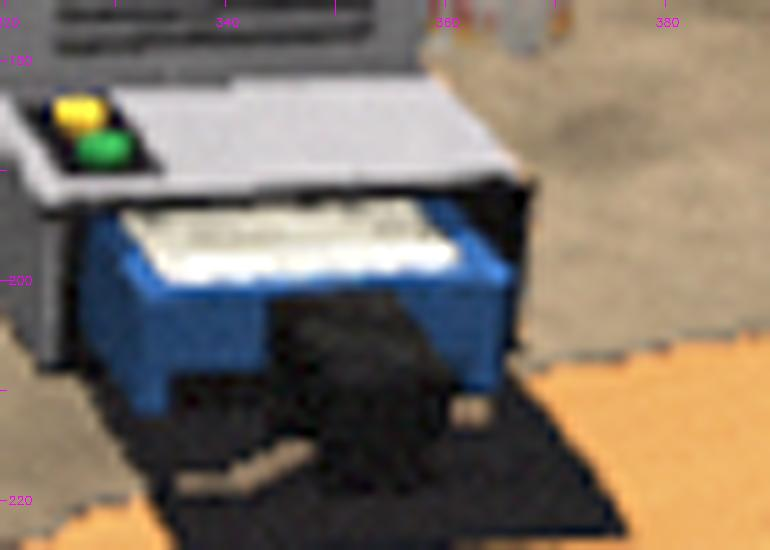

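Nothing changed over the extra second: the cassette stays put, with its rear corners at about (333,201) and (366,199). The used cassette, tape measure, tin, can and cup have not moved. I'm handing the job in.

```bash
python3 -c "
from bench import ctrl
print(ctrl.close_job())"
```

```text
the job is handed in; nothing more can be done
None
```

The clean cassette is fitted in the extractor and appears to be held by the catch. I drew it out of the rack by its nose lug, turned it, set it down on the bench and took it by the handle. Then I slid it nose first into the bay, pressed it against the stop (about 28 N, no further movement) and let go. I handed the job in at about 23.7 s of the 61 s allowed.

**Held by the catch:** the last camera fit puts the cassette's origin 25 to 27 mm past the mouth, against the nominal 28 mm. It looked the same a second later, and the arm was clear with no contact force.

**Other things on the bench:** before-and-after pictures show the used cassette, tape measure, gel tin, cup and spray can where they were.

**Two readings to note:**
- At full press my position estimate ran from 39.5 mm (tool reading) to about 43 mm (picture). That straddles the 42 mm minimum and falls short of the stop's nominal 45 mm. I took the hard stop in force and the spring-back into the catch as proof that it was fully home.
- As I let go, the cassette briefly rested against the open fingers at about 6 N, until I backed them off.

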